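Scan the parcel held in the folding-door cupboard

TASK

A customer has come for the tall carton kept in the bench cupboard. Pull the cupboard's folding door fully open by its bar handle and leave it open, take the scanner from its charging cradle and hold it still on the barcode of the tall carton for a good second from about 20 cm away, then put the scanner back fully down in its cradle (do not drop it). Leave the parcels and the other things on the bench where they are.

Things in the scene. Friction and masses are not known exactly. Their poses are not given: they have to be found in the camera images.
- cupboard: Grey steel bench cupboard, fixed, on the robot's right, its front turned across the bench (about +y); 220 mm deep (x), 390 wide (y), 302 high, solid top. Origin: centre of its underside. Own -x points out of the front, -y to the door's hinged side (nearer the robot), z up. Plane of the door hinges at own x = -110 mm; inner floor 20 mm above the bench; opening 360 mm wide.
- door (a joint): Fold angle a of the white bifold door, rad: 0 = closed, flat; 1.4 = folded fully back, at its stop; starts 0 to 0.1. The first panel turns about the pivot and stands at a out of the closed plane, the lead panel (hinged to its far edge, its outer end running in the front track) at -a: the fold juts out 180*sin(a) mm, 180*cos(a) mm along the front from the pivot. Light (a few N); stays where left.
- door_pivot (a point): Point on the door's fixed upright hinge axis, 270 mm above the bench, at the hinged side: own (-110, -180) mm in the cupboard's x, y. The two equal door panels are each 180 mm wide, 264 high (24 to 288 mm above the bench) and 14 thick, wholly in front of the hinge plane. Axes as the cupboard's.
- door_handle: The handle; origin at its grip point, on the bar's axis 270 mm above the bench: an upright round steel bar, 10 mm thick, 120 long, free top end 282 mm above the bench, on the lead panel 30 mm from the fold, axis 35 mm off its outer face (49 off the hinge plane); 8 mm stand-offs 242 and 187 mm above the bench. x points from bar to panel, y along the panel away from the fold; turns with the panel.
- scanner: Black and grey cordless pistol-grip barcode scanner, 0.15 to 0.3 kg, 152 mm high, upright in its cradle. Origin: centre of the foot's underside; z up the handle, x the way it looks. Foot 52 x 44 mm (x, y), 32 high; handle 36 x 34; head a flat-sided block 56 wide (y), x -32 to +68, z 108 to 150 mm; nose 60 wide, 46 high, to x = +82. Balances near x = +10. Reads by itself, no trigger to press.
- scanner_window (a point): Centre of the window at the front of the scanner, 82 mm ahead of and 129 mm above its origin; the beam leaves from here along the scanner's own +x. Axes as the scanner's.
- cradle: Grey desktop charging cradle, fixed, 105 x 90 mm (x, y), 42 high, on a black 135 x 115 x 8 plate. Origin: centre of its underside, z up. A rectangular well open at the top takes the scanner's foot with 3.5 mm play on each side; floor 16 mm above the bench, 26 deep, mouth bevelled by 3 mm. The scanner starts in it with the same x axis, looking roughly to the cupboard.
- cradle_well (a point): Centre of the floor of the cradle's well, 16 mm above the bench: the scanner's origin belongs here.
- tall_carton: The parcel to scan: the tall one of two brown cartons in the cupboard (left or right half), 130 x 130 mm, 200 high, loose, 0.7 kg. Origin: centre of its underside; own -x points out of its front face, towards the cupboard's opening, z up. White label on the front face.
- tall_label (a point): Centre of the barcode (70 mm wide, 34 high) on the white label of the tall carton's front face, 140 mm above the carton's underside. Axes as the carton's: -x points out of the face.
- low_carton: The other, low brown carton in the cupboard, 130 x 140 mm, 110 high, loose, with its own label; not wanted. Origin: centre of its underside.
- tape_roll: Bystander: roll of parcel tape lying flat, 104 mm across, 48 high.
- marker: Bystander: white marker pen with a black cap, 118 mm long, 19 high.
- mug: Bystander: white mug, 80 mm across, 92 high.
- small_parcel: Bystander: small brown parcel, 80 x 130 mm, 55 high.
- stapler: Bystander: stapler, 150 mm long, 60 high.
- tape_dispenser: Bystander: black desk tape dispenser, 160 mm long, 96 high.
Not all that is in view belongs to the job. Leave any red look-alike of the scanner alone.

How it is judged:
By the outcome, as a careful person would: the job done as asked, in the order asked, and still so for the second after the job is handed in, with the robot touching nothing.
It also fails if it takes over 69 s, if anything falls off the work surface, if the arm or the gripper's body presses on something with over 40 N, if the wrist force passes 120 N, or if a joint passes its speed limit or range.

ROBOT

A 6-joint arm with a two-finger parallel gripper is mounted at the origin on the work surface. World frame = base frame: x ahead of the robot, y to its left, z up, the work surface at z = 0. Lengths are in m, angles in rad, forces in N, time in s.
With the tool pointing down it reaches from about 0.275 to 0.825 m from the base axis. Payload 4.9 kg.
Tool frame: the origin (TCP) lies on the front face of the gripper's body, between the roots of the fingers; the fingertips stand 73 mm ahead of it and the grasp point (between the pads) lies 54 mm ahead of it; x points along the fingers, y is the direction in which the jaws open and shut, and the axes are right-handed (so a half turn about x gives the same grasp; the last joint's range is limited). The gripper opens to 85 mm and grips with 20 to 120 N. Pads are 22 mm wide; open, the fingers measure 114 mm over their backs; the gripper's body (76 mm by 85 mm) begins 54 mm behind the grasp point. The pads swing forward as they close: fully open they stand 13 mm farther back than shut.
Start: joints at [-1.263, 0.326, -0.193, 1.052, 0, 1.437], TCP at [0.235, -0.497, 0.304] pointing down, gripper open.
Joint ranges: [-2.65, 2.65], [-0.97, 1.79], [-1.3, 1.35], [-1.93, 2.1], [-1.47, 1.37], [-3.14, 3.14]. Speed limits (rad/s): [2.57, 2.57, 3.14, 3.14, 3.14, 3.14].

INTERFACE

Orientations are given as a unit quaternion [x, y, z, w].
In Python, from station import bot gives the robot as it stands. The module is installed in compiled form; this text tells all that it offers.
- The arm moves only by the tool send_rows, never from a script. Its argument "series" is a list of rows, each a list of 3 entries, a list of its own where there are three numbers: the shift along the tool's x, y, z as a fraction of full scale, then the turn, a rotation vector about the tool's x, y, z as a fraction of full scale, then the opening, from -1 (shut) to 1 (fully open), so that 0 is half open. In form: [[[dx, dy, dz], [ax, ay, az], grip], ...]. A call has 1 to 12 rows; each row shifts and turns the commanded pose from where the row before left it, along the tool's axes as they then stand; what a row does not reach is not made up. Full scale, the value 1, is 0.04 m for a shift and 4 degrees for a turn. A row lasts 1/12 s, in which the tool goes at most 41.7 mm and 7.16 degrees, less where a joint would pass 70% of its speed; a pose out of reach is approached as far as the arm can. A call with a number of a shift or a turn outside -1 to 1 is refused whole. A call with a gripper value outside its range is refused whole. The fingers move at their own pace and stop on an object; "grip_force" is the grip in N (left out, the last holds). Time passes only in rows, so rows that do not move let the fingers close. It gives the time, the measured TCP pose, the force and the opening at its end, in the units of the state.
- bot.state(): the state, without advancing time (a new reading comes with each control period).
- bot.snapshot(name): name is "side" or "top"; returns a dict with "color" (384x512x3 uint8, blue, green, red), "mtx" (3x3 intrinsics, pixels), "R" (3x3) and "t" (3): a world point X has camera coordinates R X + t. Camera axes: x right, y down, z forward; pixel columns grow to the right and rows downward; lengths in m; the calibration is good to about 2 mm. A picture is of the moment at which its call begins. There is no depth.
- bot.finish_job(): hands the job in, once; it reports no verdict.
The state is a dict: "clock": time; "qpos": joint angles; "qd": joint speeds; "effort": joint torques, N m; "eef_pos": TCP position; "eef_rot": TCP orientation; "ft_force": force on the tool from outside, world axes, zero at the start; "torque": the same for the moment, N m; "opening": finger opening in m.
Only numpy, scipy, OpenCV 4.12 (cv2) and the standard library are available. Lean on these libraries where they do the work, as an engineer would, in place of code of your own. Each camera call takes 0.05 s, during which the arm holds its last target.

## Working session

There is one attempt and no reset: what is moved stays moved. The work goes in short steps, Python scripts to look and compute and a tool call to move; the robot and the scene stay as the last step left them, time stands still between calls to the robot, and variables do not carry over. Pictures are saved under pics/ and viewed, and the job is handed in when it is done.

Besides the shell and the picture viewer there is one more tool, called after ">>>" by a JSON object that holds its "op" and its "data", one argument or row to a line. send_rows: Moves the arm, as the interface text tells. Its arguments: {"type":"object","properties":{"series":{"type":"array","items":{"type":"array"}},"grip_force":{"type":"number"}},"required":["series"]}

```bash
mkdir -p pics; ls; python3 - <<'E'
from station import bot
import cv2,numpy as np
s=bot.state(); print(s)
for n in("side","top"):
    d=bot.snapshot(n); cv2.imwrite(f"pics/{n}0.png",d["color"]); np.savez(f"{n}0.npz",**d)
    print(n,d["mtx"],d["R"],d["t"],-d["R"].T@d["t"])
E
```

```text
pics
{'clock': 0.0, 'qpos': array([-1.26316877e+00,  3.26977672e-01, -1.93566971e-01,  1.05203141e+00,
        1.84305208e-05,  1.43661689e+00]), 'qd': array([-0.00073877, -0.00162714,  0.00066051, -0.00079529,  0.00032824,
       -0.00016193]), 'effort': array([ 1.32230329e-03, -4.43391895e+01,  2.62444568e+01,  1.52618863e-02,
        1.00178497e-04,  1.43027520e-06]), 'eef_pos': array([ 0.23504966, -0.49673611,  0.30308976]), 'eef_rot': array([-0.68987572, -0.15556241,  0.68997174, -0.15430756]), 'ft_force': array([ 0.03527758, -0.0158889 , -0.08570799]), 'torque': array([0.02899099, 0.01371652, 0.03269878]), 'opening': 0.08545784737235901}
side [[422.08397522   0.         252.816509  ]
 [  0.         422.08397522 192.05489644]
 [  0.           0.           1.        ]] [[ 9.10052565e-01  4.14492123e-01  7.80310653e-04]
 [ 3.93137981e-01 -8.62568209e-01 -3.18462892e-01]
 [-1.31327289e-01  2.90124741e-01 -9.47935007e-01]] [-0.51976371 -0.12171111  1.37141137] [ 0.70096529 -0.28742654  1.26165395]
top [[496.21340161   0.         253.79288405]
 [  0.         496.21340161 191.11046035]
 [  0.           0.           1.        ]] [[ 0.01738109 -0.99974125  0.01467443]
 [-0.99383861 -0.01888158 -0.10921679]
 [ 0.1094656  -0.01268571 -0.99390963]] [0.00484127 0.56165325 1.47020205] [0.39717198 0.03409547 1.5225189 ]
```

```bash
python3 - <<'E'
import cv2
for n in("side","top"):
    cv2.imwrite(f"pics/{n}0b.png",cv2.resize(cv2.imread(f"pics/{n}0.png"),(800,600),interpolation=cv2.INTER_CUBIC))
E
```

```text
(no output)
```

View pics/side0b.png

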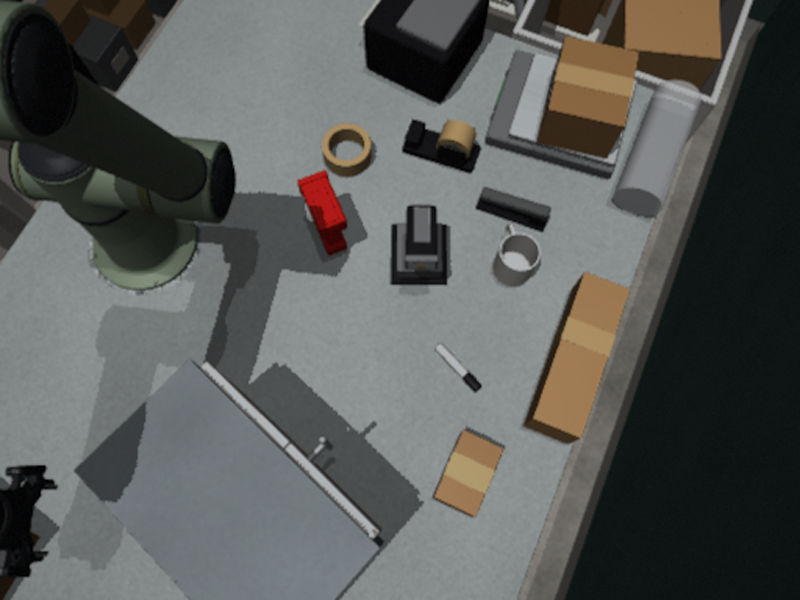

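View pics/top0b.png

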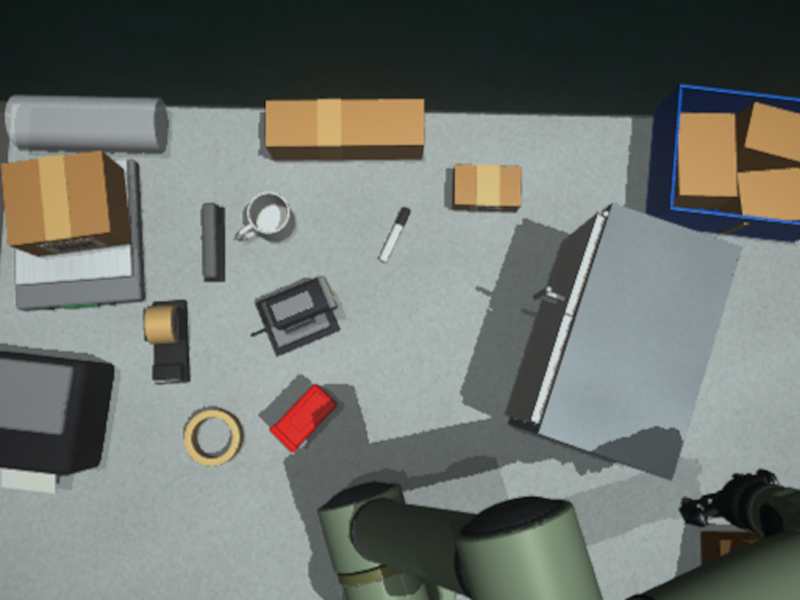

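```bash
cat > h.py <<'E'
import cv2,numpy as np
from scipy.spatial.transform import Rotation as Rn
def load(n): return dict(np.load(n+".npz"))
def pz(d,u,v,z):
    "pixel -> world at height z"
    r=d["R"].T@np.linalg.solve(d["mtx"],[u,v,1]); c=-d["R"].T@d["t"]
    return c+r*(z-c[2])/r[2]
def proj(d,P):
    P=np.atleast_2d(P); c=P@d["R"].T+d["t"]; p=c@d["mtx"].T; return p[:,:2]/p[:,2:]
def tri(obs):
    A=[];b=[]
    for d,(u,v) in obs:
        M=d["mtx"]@np.c_[d["R"],d["t"]]
        for k,w in((0,u),(1,v)):
            r=M[k]-w*M[2]; A.append(r[:3]);b.append(-r[3])
    return np.linalg.lstsq(np.array(A),np.array(b),rcond=None)[0]
def crop(n,x0,y0,x1,y1,out,img=None):
    im=img if img is not None else load(n)["color"]
    s=min(800/(x1-x0),600/(y1-y0)); 
    c=cv2.resize(im[y0:y1,x0:x1],None,fx=s,fy=s,interpolation=cv2.INTER_CUBIC)[:600,:800]
    cv2.imwrite(out,c); print(out,"scale",s)
E
python3 - <<'E'
from h import *
crop("top0",310,120,480,310,"pics/ctop.png")
crop("side0",40,220,280,384,"pics/cside.png")
crop("top0",150,160,230,235,"pics/stop.png")
crop("side0",235,120,305,190,"pics/sside.png")
E
```

```text
pics/ctop.png scale 3.1578947368421053
pics/cside.png scale 3.3333333333333335
pics/stop.png scale 8.0
pics/sside.png scale 8.571428571428571
```

View pics/ctop.png

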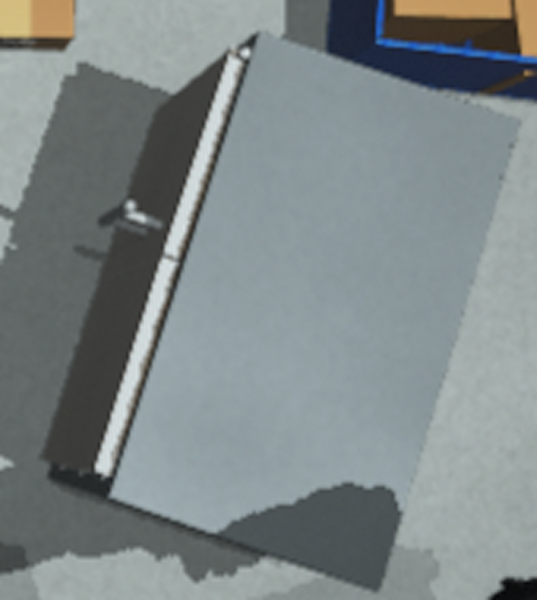

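View pics/cside.png

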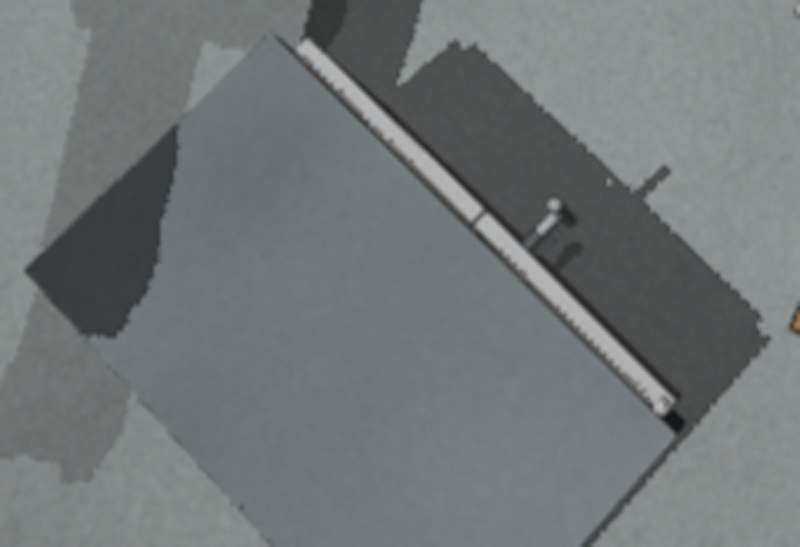

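View pics/stop.png

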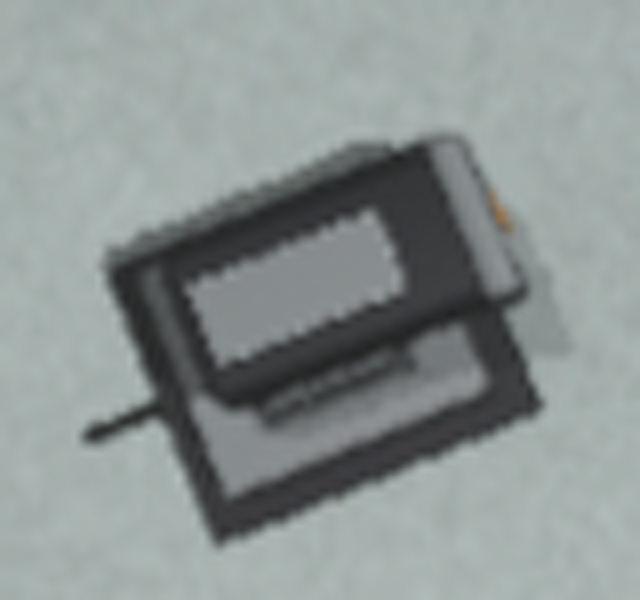

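View pics/sside.png

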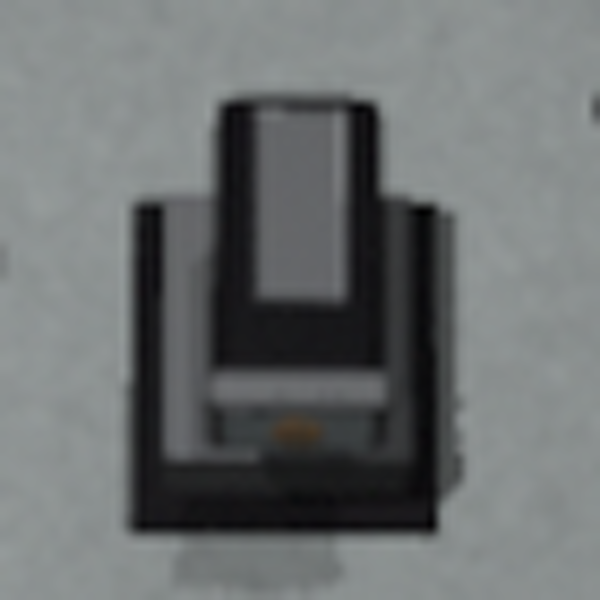

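```bash
cat > fit.py <<'E'
from h import *
from scipy.optimize import least_squares
T,S=load("top0"),load("side0")
def px(s,ox,oy,L): return [((x+.5)/s-.5+ox,(y+.5)/s-.5+oy) for x,y in L]
def fit(obs,x0):
    def res(q):
        c,s=np.cos(q[2]),np.sin(q[2]); r=[]
        for d,P,uv in obs:
            W=np.array([q[0]+c*P[0]-s*P[1],q[1]+s*P[0]+c*P[1],P[2]])
            r+=list(proj(d,W)[0]-uv)
        return np.array(r)
    o=least_squares(res,x0,loss="soft_l1"); return o.x,res(o.x).reshape(-1,2).round(1)
h=.302
ct=px(3.15789,310,120,[(258,32),(108,497),(380,590),(520,120)])
cs=px(3.33333,40,220,[(680,436),(272,36),(25,270)])
PF=[(-.11,.195,h),(-.11,-.195,h),(.11,-.195,h),(.11,.195,h)]
q,r=fit([(T,p,u) for p,u in zip(PF,ct)]+[(S,p,u) for p,u in zip(PF,cs)],[.4,-.45,-1.3])
print("cup",q,r.tolist())
st=px(8,150,160,[(540,407),(217,545),(108,262),(468,135),(525,295)])
ss=px(8.5714,235,120,[(130,530),(437,530),(440,205),(138,203),(210,405),(388,405),(222,100),(378,100)])
z=.008;a,b=.0675,.0575
n=[(.082,.03,.168),(.082,-.03,.168)]
q2,r2=fit([(T,p,u) for p,u in zip([(a,-b,z),(-a,-b,z),(-a,b,z)]+n,st)]+
 [(S,p,u) for p,u in zip([(a,-b,z),(a,b,z),(-a,b,z),(-a,-b,z),n[1],n[0],(-.032,-.028,.166),(-.032,.028,.166)],ss)],[.5,.1,-1.2])
print("scan",q2,r2.tolist())
hb=px(3.15789,310,120,[(128,208)])[0]; hs=px(3.3333,40,220,[(555,204)])[0]
print("handle top",tri([(T,hb),(S,hs)]),pz(T,*hb,.282),pz(S,*hs,.282))
c,s=np.cos(q[2]),np.sin(q[2]); W=lambda x,y,z:np.array([q[0]+c*x-s*y,q[1]+s*x+c*y,z])
print("pivot",W(-.11,-.18,.27),"handle closed",W(-.159,.03,.27))
E
python3 fit.py
```

```text
cup [ 0.47744256 -0.36938195 -1.88742325] [[0.1, -1.3], [-0.1, -0.5], [-0.2, 0.1], [0.4, -0.8], [-0.3, -0.2], [-0.3, -1.3], [-1.0, 0.1]]
scan [ 0.52831583  0.20851508 -1.16936189] [[0.6, 0.2], [-0.3, -0.4], [-0.2, 0.0], [-0.5, -1.2], [0.4, -1.1], [-0.6, -0.1], [-0.0, 0.8], [-0.3, -0.2], [-0.4, -0.8], [-0.7, 0.0], [0.1, 0.5], [-0.5, -0.9], [0.7, -0.4]]
handle top [ 0.55454296 -0.22677051  0.27076358] [ 0.55261299 -0.22494422  0.282     ] [ 0.55692988 -0.22677895  0.282     ]
pivot [ 0.34064009 -0.2088046   0.27      ] handle closed [ 0.555458   -0.22762655  0.27      ]
```

```bash
cat >> h.py <<'E'
def rows(pos,rot,tp,tR,n=None,grip=1):
    "straight move plan in tool-axis rows; rot,tR Rotations"
    dp=np.array(tp)-pos; rv=(rot.inv()*tR).as_rotvec()
    k=int(np.ceil(max(np.linalg.norm(dp)/.038,np.degrees(np.linalg.norm(rv))/3.9,1)))
    n=n or k
    cur=rot; p=np.array(pos); out=[]
    for i in range(n):
        nr=rot*Rn.from_rotvec(rv*(i+1)/n)
        d=cur.inv().apply(dp/n)   # shift in tool axes as they stand at row start
        out.append([(d/.04).round(3).tolist(),(np.degrees(rv/n)/4).round(3).tolist(),grip]); cur=nr
    return out
def down(yaw_y):
    "tool x down, tool y at world yaw"
    x=np.array([0,0,-1.]);y=np.array([np.cos(yaw_y),np.sin(yaw_y),0]);return Rn.from_matrix(np.c_[x,y,np.cross(x,y)])
def yy(R): 
    m=R.as_matrix(); return np.arctan2(m[1,1],m[0,1])
E
python3 - <<'E'
from h import *
from station import bot
s=bot.state(); R=Rn.from_quat(s["eef_rot"]); print(R.as_matrix().round(3), np.degrees(yy(R)), np.degrees(s["qpos"]))
print("e yaw", np.degrees(-1.8874+np.pi/2))
E
```

```text
[[-0.     0.428 -0.904]
 [ 0.001 -0.904 -0.428]
 [-1.    -0.001 -0.   ]] -64.68771164280514 [-7.23765521e+01  1.87284265e+01 -1.10834725e+01  6.02741985e+01
 -8.75932903e-04  8.23111682e+01]
e yaw -18.140054252991575
```

```bash
python3 - <<'E'
from h import *
from station import bot
s=bot.state(); R=Rn.from_quat(s["eef_rot"]); p=s["eef_pos"]+[0,0,.12]
for r in rows(p,R,[.5548,-.2272,.42],down(np.radians(-18.1)),n=14): print(r)
E
```

```text
[[0.006, -0.191, -0.722], [-0.832, -0.001, 0.001], 1]
[[0.006, -0.149, -0.732], [-0.832, -0.001, 0.001], 1]
[[0.006, -0.106, -0.739], [-0.832, -0.001, 0.001], 1]
[[0.006, -0.063, -0.744], [-0.832, -0.001, 0.001], 1]
[[0.006, -0.02, -0.747], [-0.832, -0.001, 0.001], 1]
[[0.006, 0.024, -0.747], [-0.832, -0.001, 0.001], 1]
[[0.006, 0.067, -0.744], [-0.832, -0.001, 0.001], 1]
[[0.006, 0.11, -0.739], [-0.832, -0.001, 0.001], 1]
[[0.006, 0.153, -0.731], [-0.832, -0.001, 0.001], 1]
[[0.006, 0.195, -0.721], [-0.832, -0.001, 0.001], 1]
[[0.006, 0.236, -0.708], [-0.832, -0.001, 0.001], 1]
[[0.006, 0.277, -0.694], [-0.832, -0.001, 0.001], 1]
[[0.006, 0.317, -0.676], [-0.832, -0.001, 0.001], 1]
[[0.006, 0.356, -0.657], [-0.832, -0.001, 0.001], 1]
```

>>> {"op": "send_rows", "data": {
  "series": [
    [[-1,0,0],[0,0,0],1],
    [[-1,0,0],[0,0,0],1],
    [[-1,0,0],[0,0,0],1],
    [[0,-0.19,-0.72],[-0.83,0,0],1],
    [[0,-0.15,-0.73],[-0.83,0,0],1],
    [[0,-0.11,-0.74],[-0.83,0,0],1],
    [[0,-0.06,-0.74],[-0.83,0,0],1],
    [[0,-0.02,-0.75],[-0.83,0,0],1],
    [[0,0.02,-0.75],[-0.83,0,0],1],
    [[0,0.07,-0.74],[-0.83,0,0],1],
    [[0,0.11,-0.74],[-0.83,0,0],1],
    [[0,0.15,-0.73],[-0.83,0,0],1]
  ]
}}

```text
clock: 1.1
eef_pos: [0.4414, -0.3227, 0.4235]
eef_rot: [-0.626, -0.329, 0.626, -0.328]
ft_force: [0.3, -0.1, -0.1]
opening: 0.0855
```

>>> {"op": "send_rows", "data": {
  "series": [
    [[0,0.2,-0.72],[-0.83,0,0],1],
    [[0,0.24,-0.71],[-0.83,0,0],1],
    [[0,0.28,-0.69],[-0.83,0,0],1],
    [[0,0.32,-0.68],[-0.83,0,0],1],
    [[0,0.36,-0.66],[-0.83,0,0],1],
    [[0,0,0],[0,0,0],1],
    [[0,0,0],[0,0,0],1]
  ]
}}

```text
clock: 1.68
eef_pos: [0.5563, -0.2268, 0.4229]
eef_rot: [-0.572, -0.416, 0.573, -0.415]
ft_force: [-0.4, -0.7, -0.3]
opening: 0.0856
```

```bash
cat > st.py <<'E'
from h import *
from station import bot
s=bot.state(); R=Rn.from_quat(s["eef_rot"]); m=R.as_matrix()
print("t",s["clock"],"p",s["eef_pos"].round(4),"yaw",np.degrees(yy(R)).round(2),"x",m[:,0].round(3),"q",np.degrees(s["qpos"]).round(1),"F",s["ft_force"].round(1),"open",round(s["opening"],4))
E
python3 st.py; python3 - <<'E'
from h import *
from station import bot
for n in("side","top"):
    d=bot.snapshot(n); np.savez(f"{n}1.npz",**d)
crop("top1",290,100,450,220,"pics/t1.png"); crop("side1",140,220,300,340,"pics/s1.png")
E
```

```text
t 1.6833 p [ 0.5563 -0.2268  0.4229] yaw -18.07 x [-0.001  0.001 -1.   ] q [-29.2  22.   11.   79.1  -0.   78.9] F [-0.4 -0.7 -0.3] open 0.0856
pics/t1.png scale 5.0
pics/s1.png scale 5.0
```

View pics/t1.png

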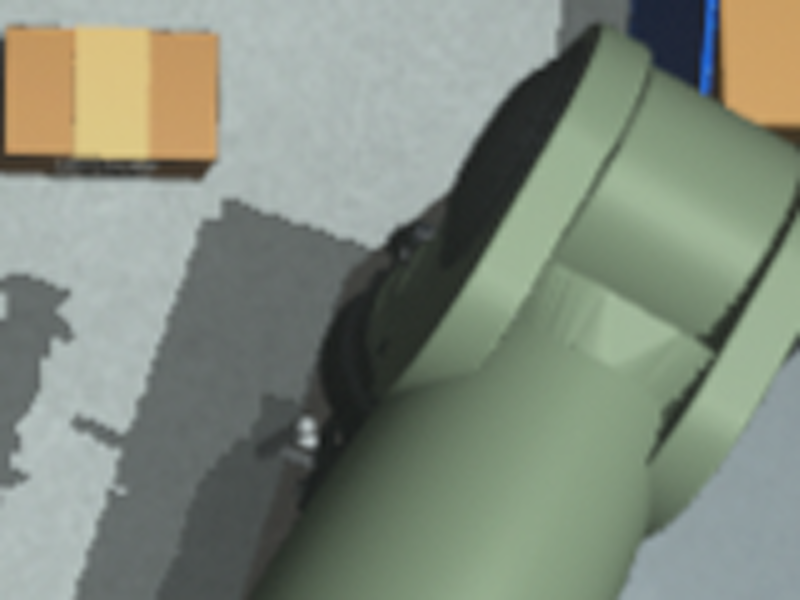

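View pics/s1.png

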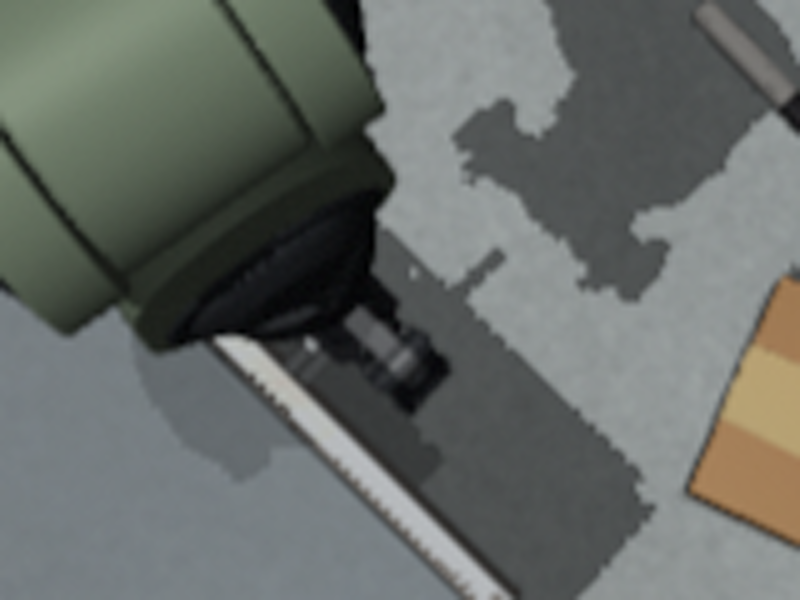

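>>> {"op": "send_rows", "data": {
  "series": [
    [[0.6,-0.03,0],[0,0,0],1],
    [[0.6,0,0],[0,0,0],0.6],
    [[0.6,0,0],[0,0,0],0.2],
    [[0.6,0,0],[0,0,0],0],
    [[0,0,0],[0,0,0],-0.5],
    [[0,0,0],[0,0,0],-1],
    [[0,0,0],[0,0,0],-1],
    [[0,0,0],[0,0,0],-1],
    [[0,0,0],[0,0,0],-1],
    [[0,0,0],[0,0,0],-1]
  ],
  "grip_force": 40
}}

```text
clock: 2.62
eef_pos: [0.5554, -0.2287, 0.3296]
eef_rot: [0.573, 0.413, -0.573, 0.416]
ft_force: [2.4, -3.4, 0.7]
opening: 0.0082
```

```bash
python3 st.py; python3 - <<'E'
from h import *
from station import bot
for n in("side",):
    d=bot.snapshot(n); np.savez(f"{n}2.npz",**d)
crop("side2",140,220,300,340,"pics/s2.png")
E
```

```text
t 2.6167 p [ 0.5554 -0.2287  0.3296] yaw -18.24 x [ 0.003 -0.003 -1.   ] q [-29.4  23.2  -0.6  66.   -0.   78.8] F [ 2.4 -3.4  0.7] open 0.0082
pics/s2.png scale 5.0
```

View pics/s2.png

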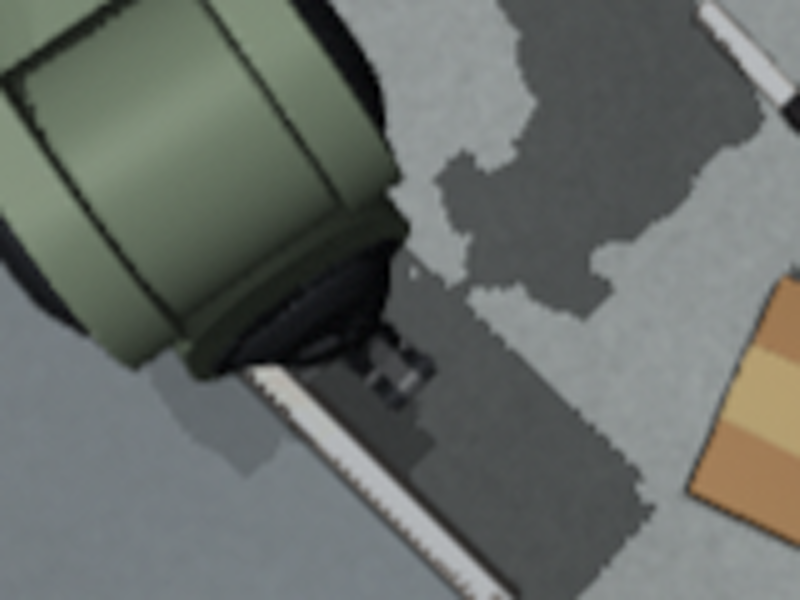

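```bash
cat > arc.py <<'E'
from h import *
Y=np.radians(-18.14); e=np.array([np.cos(Y),np.sin(Y),0]); n=np.array([-np.sin(Y),np.cos(Y),0]); 
P=np.array([.3406,-.2088,0])
def hp(a): return P+e*(.21*np.cos(a)+.049*np.sin(a))+n*(.15*np.sin(a)+.049*np.cos(a))
def plan(p,yaw,A,yaws,grip=-1):
    cur=np.array([p[0],p[1],0.])
    for a,y in zip(A,yaws):
        R=down(np.radians(yaw)); d=R.inv().apply(hp(a)-cur)/.04; print([[round(x,2) for x in d],[round((yaw-y)/4,2),0,0],grip])
        cur=hp(a); yaw=y
if __name__=="__main__":
    A=np.arange(1,29)*.05
    plan(hp(0),-18.14,A,-18.14-np.arange(1,29)*1.8)
    for a in(.6,1.2,1.4):print(a,hp(a))
E
python3 arc.py
```

```text
[[np.float64(0.0), np.float64(0.05), np.float64(-0.19)], [np.float64(0.45), 0, 0], -1]
[[np.float64(0.0), np.float64(0.04), np.float64(-0.18)], [np.float64(0.45), 0, 0], -1]
[[np.float64(0.0), np.float64(0.02), np.float64(-0.18)], [np.float64(0.45), 0, 0], -1]
[[np.float64(0.0), np.float64(-0.0), np.float64(-0.17)], [np.float64(0.45), 0, 0], -1]
[[np.float64(0.0), np.float64(-0.02), np.float64(-0.17)], [np.float64(0.45), 0, 0], -1]
[[np.float64(0.0), np.float64(-0.04), np.float64(-0.16)], [np.float64(0.45), 0, 0], -1]
[[np.float64(0.0), np.float64(-0.05), np.float64(-0.15)], [np.float64(0.45), 0, 0], -1]
[[np.float64(0.0), np.float64(-0.07), np.float64(-0.14)], [np.float64(0.45), 0, 0], -1]
[[np.float64(-0.0), np.float64(-0.09), np.float64(-0.13)], [np.float64(0.45), 0, 0], -1]
[[np.float64(-0.0), np.float64(-0.1), np.float64(-0.11)], [np.float64(0.45), 0, 0], -1]
[[np.float64(-0.0), np.float64(-0.12), np.float64(-0.1)], [np.float64(0.45), 0, 0], -1]
[[np.float64(0.0), np.float64(-0.13), np.float64(-0.09)], [np.float64(0.45), 0, 0], -1]
[[np.float64(0.0), np.float64(-0.14), np.float6
[... 776 characters left out ...]
18), np.float64(0.1)], [np.float64(0.45), 0, 0], -1]
[[np.float64(0.0), np.float64(-0.18), np.float64(0.11)], [np.float64(0.45), 0, 0], -1]
[[np.float64(0.0), np.float64(-0.17), np.float64(0.13)], [np.float64(0.45), 0, 0], -1]
[[np.float64(0.0), np.float64(-0.17), np.float64(0.15)], [np.float64(0.45), 0, 0], -1]
[[np.float64(-0.0), np.float64(-0.16), np.float64(0.17)], [np.float64(0.45), 0, 0], -1]
[[np.float64(0.0), np.float64(-0.15), np.float64(0.18)], [np.float64(0.45), 0, 0], -1]
[[np.float64(0.0), np.float64(-0.14), np.float64(0.2)], [np.float64(0.45), 0, 0], -1]
0.6 [ 0.57055898 -0.15245729  0.        ]
1.2 [ 0.50536831 -0.09697995  0.        ]
1.4 [ 0.46902065 -0.08656119  0.        ]
```

>>> {"op": "send_rows", "data": {
  "series": [
    [[0,0.05,-0.19],[0.45,0,0],-1],
    [[0,0.04,-0.18],[0.45,0,0],-1],
    [[0,0.02,-0.18],[0.45,0,0],-1],
    [[0,0,-0.17],[0.45,0,0],-1],
    [[0,-0.02,-0.17],[0.45,0,0],-1],
    [[0,-0.04,-0.16],[0.45,0,0],-1],
    [[0,0,0],[0,0,0],-1]
  ]
}}

```text
clock: 3.25
eef_pos: [0.5732, -0.1883, 0.3296]
eef_rot: [0.61, 0.359, -0.608, 0.36]
ft_force: [-1.2, 1.2, 7.4]
opening: 0.0079
```

```bash
python3 st.py; python3 -c "
from arc import *
print(hp(.3))"
```

```text
t 3.25 p [ 0.5732 -0.1883  0.3296] yaw -28.96 x [ 0.003  0.    -1.   ] q [-25.2  23.5  -0.1  66.3   0.1  93.7] F [-1.2  1.2  7.4] open 0.0079
[ 0.5733857  -0.18915982  0.        ]
```

Tracks the model, with small forces. Continuing.

>>> {"op": "send_rows", "data": {
  "series": [
    [[0,-0.05,-0.15],[0.45,0,0],-1],
    [[0,-0.07,-0.14],[0.45,0,0],-1],
    [[0,-0.09,-0.13],[0.45,0,0],-1],
    [[0,-0.1,-0.11],[0.45,0,0],-1],
    [[0,-0.12,-0.1],[0.45,0,0],-1],
    [[0,-0.13,-0.09],[0.45,0,0],-1],
    [[0,-0.14,-0.07],[0.45,0,0],-1],
    [[0,-0.15,-0.05],[0.45,0,0],-1],
    [[0,-0.16,-0.04],[0.45,0,0],-1],
    [[0,-0.17,-0.02],[0.45,0,0],-1],
    [[0,0,0],[0,0,0],-1]
  ]
}}

```text
clock: 4.17
eef_pos: [0.5557, -0.1302, 0.3296]
eef_rot: [0.658, 0.258, -0.658, 0.26]
ft_force: [-1.4, -2.1, 6.3]
opening: 0.0084
```

```bash
python3 st.py; python3 -c "
from arc import *
print(hp(.8))"
```

```text
t 4.1667 p [ 0.5557 -0.1302  0.3296] yaw -47.02 x [ 0.001 -0.001 -1.   ] q [-20.6  20.   -5.3  64.6  -0.  116.4] F [-1.4 -2.1  6.3] open 0.0084
[ 0.55717006 -0.13059812  0.        ]
```

>>> {"op": "send_rows", "data": {
  "series": [
    [[0,-0.17,0],[0.45,0,0],-1],
    [[0,-0.18,0.02],[0.45,0,0],-1],
    [[0,-0.18,0.04],[0.45,0,0],-1],
    [[0,-0.18,0.06],[0.45,0,0],-1],
    [[0,-0.18,0.08],[0.45,0,0],-1],
    [[0,-0.18,0.1],[0.45,0,0],-1],
    [[0,-0.18,0.11],[0.45,0,0],-1],
    [[0,-0.17,0.13],[0.45,0,0],-1],
    [[0,-0.17,0.15],[0.45,0,0],-1],
    [[0,-0.16,0.17],[0.45,0,0],-1],
    [[0,0,0],[0,0,0],-1]
  ]
}}

```text
clock: 5.08
eef_pos: [0.4862, -0.0909, 0.3296]
eef_rot: [0.691, 0.153, -0.69, 0.153]
ft_force: [-0.8, -0.4, 6.8]
opening: 0.0086
```

```bash
python3 st.py; python3 -c "
from arc import *
print(hp(1.3))"
```

```text
t 5.0833 p [ 0.4862 -0.0909  0.3296] yaw -65.0 x [ 0.002 -0.    -1.   ] q [-19.2  11.8 -16.5  61.6   0.  135.8] F [-0.8 -0.4  6.8] open 0.0086
[ 0.48793051 -0.09118297  0.        ]
```

>>> {"op": "send_rows", "data": {
  "series": [
    [[0,-0.15,0.18],[0,0,0],-1],
    [[0,-0.15,0.18],[0,0,0],-1],
    [[0,-0.06,0.08],[0,0,0],-1],
    [[0,0,0],[0,0,0],-1],
    [[0,0,0],[0,0,0],-1]
  ]
}}

```text
clock: 5.5
eef_pos: [0.4691, -0.0865, 0.3297]
eef_rot: [0.694, 0.152, -0.686, 0.155]
ft_force: [13.6, -3.0, -2.1]
opening: 0.0077
```

```bash
python3 st.py; python3 -c "
from arc import *
print(hp(1.4),hp(1.42))"
```

```text
t 5.5 p [ 0.4691 -0.0865  0.3297] yaw -64.95 x [ 0.011 -0.001 -1.   ] q [-1.940e+01  9.500e+00 -1.930e+01  6.050e+01  1.000e-01  1.356e+02] F [13.6 -3.  -2.1] open 0.0077
[ 0.46902065 -0.08656119  0.        ] [ 0.46507841 -0.08578213  0.        ]
```

>>> {"op": "send_rows", "data": {
  "series": [
    [[0,0.05,-0.07],[0,0,0],-1],
    [[0,0,0],[0,0,0],-0.4],
    [[0,0,0],[0,0,0],-0.4],
    [[0,0,0],[0,0,0],-0.4],
    [[0,0,0],[0,0,0],-0.4],
    [[-0.5,0,0],[0,0,0],-0.4],
    [[-1,0,0],[0,0,0],-0.4],
    [[-1,0,0],[0,0,0],0],
    [[0,0,0],[0,0,0],0.5]
  ]
}}

```text
clock: 6.25
eef_pos: [0.47, -0.0868, 0.4348]
eef_rot: [0.693, 0.151, -0.687, 0.155]
ft_force: [1.1, 0.3, 0.8]
opening: 0.0486
```

```bash
python3 st.py; python3 - <<'E'
from h import *
from station import bot
for n in("side","top"):
    d=bot.snapshot(n); np.savez(f"{n}3.npz",**d)
    cv2.imwrite(f"pics/{n}3.png",cv2.resize(d["color"],(800,600),interpolation=cv2.INTER_CUBIC))
E
```

```text
t 6.25 p [ 0.47   -0.0868  0.4348] yaw -64.99 x [ 0.009 -0.003 -1.   ] q [-19.3   7.3  -6.7  75.4   0.  135.7] F [1.1 0.3 0.8] open 0.0486
```

View pics/side3.png

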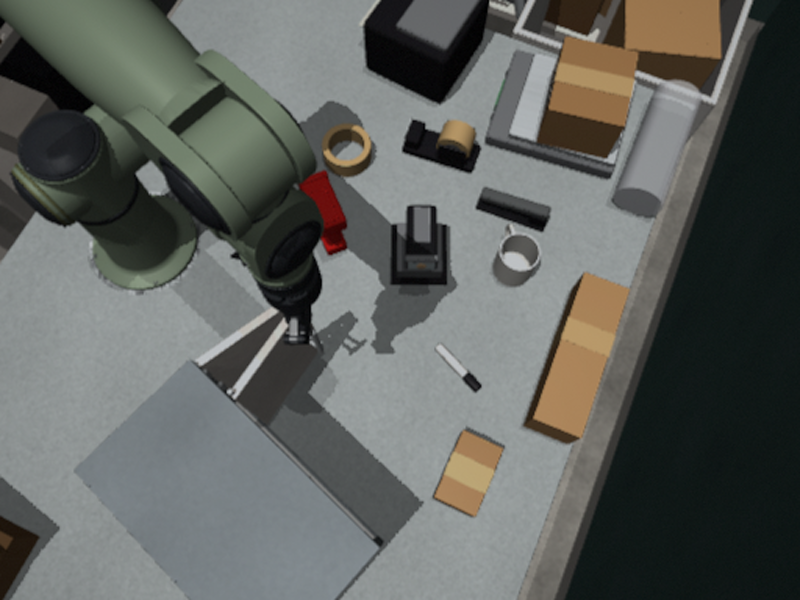

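View pics/top3.png

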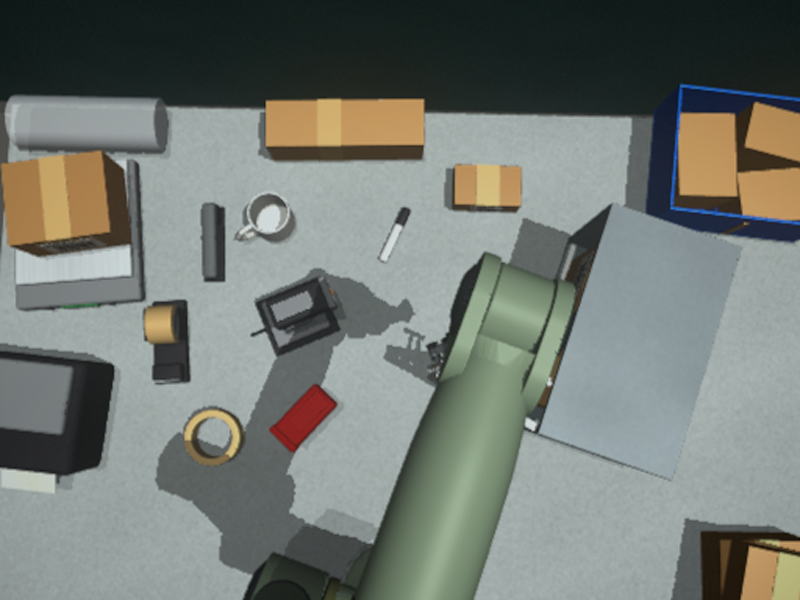

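```bash
python3 - <<'E'
from h import *
from station import bot
s=bot.state(); R=Rn.from_quat(s["eef_rot"])
for r in rows(s["eef_pos"],R,[.533,.1975,.36],down(np.radians(23.0)),n=23): print(r)
E
```

```text
[[0.075, -0.25, -0.193], [-0.956, -0.0, -0.002], 1]
[[0.075, -0.237, -0.21], [-0.956, -0.0, -0.002], 1]
[[0.075, -0.222, -0.225], [-0.956, -0.0, -0.002], 1]
[[0.075, -0.207, -0.239], [-0.956, -0.0, -0.002], 1]
[[0.075, -0.19, -0.253], [-0.956, -0.0, -0.002], 1]
[[0.075, -0.173, -0.265], [-0.956, -0.0, -0.002], 1]
[[0.075, -0.155, -0.276], [-0.956, -0.0, -0.002], 1]
[[0.075, -0.136, -0.286], [-0.956, -0.0, -0.002], 1]
[[0.075, -0.117, -0.294], [-0.956, -0.0, -0.002], 1]
[[0.075, -0.097, -0.301], [-0.956, -0.0, -0.002], 1]
[[0.075, -0.077, -0.307], [-0.956, -0.0, -0.002], 1]
[[0.075, -0.056, -0.311], [-0.956, -0.0, -0.002], 1]
[[0.075, -0.035, -0.314], [-0.956, -0.0, -0.002], 1]
[[0.076, -0.014, -0.316], [-0.956, -0.0, -0.002], 1]
[[0.075, 0.007, -0.316], [-0.956, -0.0, -0.002], 1]
[[0.075, 0.028, -0.315], [-0.956, -0.0, -0.002], 1]
[[0.075, 0.049, -0.313], [-0.956, -0.0, -0.002], 1]
[[0.075, 0.07, -0.309], [-0.956, -0.0, -0.002], 1]
[[0.075, 0.09, -0.303], [-0.956, -0.0, -0.002], 1]
[[0.075, 0.11, -0.296], [-0.956, -0.0, -0.002], 1]
[[0.075, 0.13, -0.288], [-0.956, -0.0, -0.002], 1]
[[0.075, 0.149, -0.279], [-0.956, -0.0, -0.002], 1]
[[0.075, 0.167, -0.269], [-0.956, -0.0, -0.002], 1]
```

>>> {"op": "send_rows", "data": {
  "series": [
    [[0.07,-0.25,-0.19],[-0.96,0,0],1],
    [[0.07,-0.24,-0.21],[-0.96,0,0],1],
    [[0.07,-0.22,-0.22],[-0.96,0,0],1],
    [[0.07,-0.21,-0.24],[-0.96,0,0],1],
    [[0.07,-0.19,-0.25],[-0.96,0,0],1],
    [[0.07,-0.17,-0.26],[-0.96,0,0],1],
    [[0.07,-0.15,-0.28],[-0.96,0,0],1],
    [[0.07,-0.14,-0.29],[-0.96,0,0],1],
    [[0.07,-0.12,-0.29],[-0.96,0,0],1],
    [[0.07,-0.1,-0.3],[-0.96,0,0],1],
    [[0.07,-0.08,-0.31],[-0.96,0,0],1],
    [[0.07,-0.06,-0.31],[-0.96,0,0],1]
  ]
}}

```text
clock: 7.35
eef_pos: [0.5, 0.0626, 0.3923]
eef_rot: [-0.574, -0.413, 0.576, -0.411]
ft_force: [0.2, 0.2, -0.5]
opening: 0.0848
```

>>> {"op": "send_rows", "data": {
  "series": [
    [[0.07,-0.03,-0.31],[-0.96,0,0],1],
    [[0.07,-0.01,-0.32],[-0.96,0,0],1],
    [[0.07,0.01,-0.32],[-0.96,0,0],1],
    [[0.07,0.03,-0.31],[-0.96,0,0],1],
    [[0.07,0.05,-0.31],[-0.96,0,0],1],
    [[0.07,0.07,-0.31],[-0.96,0,0],1],
    [[0.07,0.09,-0.3],[-0.96,0,0],1],
    [[0.07,0.11,-0.3],[-0.96,0,0],1],
    [[0.07,0.13,-0.29],[-0.96,0,0],1],
    [[0.07,0.15,-0.28],[-0.96,0,0],1],
    [[0.07,0.17,-0.27],[-0.96,0,0],1],
    [[0,0,0],[0,0,0],1]
  ]
}}

```text
clock: 8.35
eef_pos: [0.5307, 0.1992, 0.3609]
eef_rot: [0.387, 0.593, -0.388, 0.59]
ft_force: [-0.6, -0.4, 1.0]
opening: 0.0852
```

```bash
python3 st.py; python3 - <<'E'
from h import *
from station import bot
for n in("side","top"):
    d=bot.snapshot(n); np.savez(f"{n}4.npz",**d)
    cv2.imwrite(f"pics/{n}4.png",cv2.resize(d["color"],(800,600),interpolation=cv2.INTER_CUBIC))
crop("top4",280,120,480,270,"pics/ct4.png")
crop("side4",220,80,340,170,"pics/ss4.png")
E
```

```text
t 8.35 p [0.5307 0.1992 0.3609] yaw 23.52 x [-0.004 -0.    -1.   ] q [13.1 19.  -2.2 69.   0.  79.6] F [-0.6 -0.4  1. ] open 0.0852
pics/ct4.png scale 4.0
pics/ss4.png scale 6.666666666666667
```

View pics/side4.png

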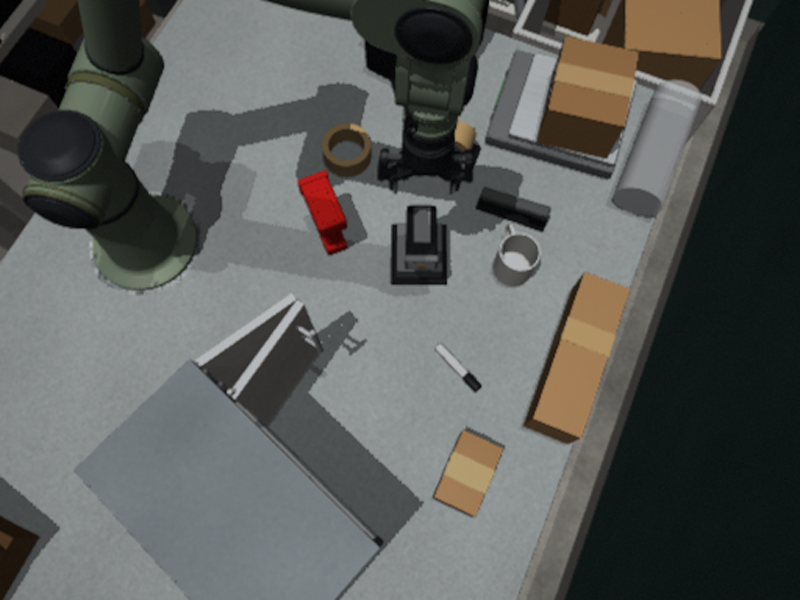

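View pics/ct4.png

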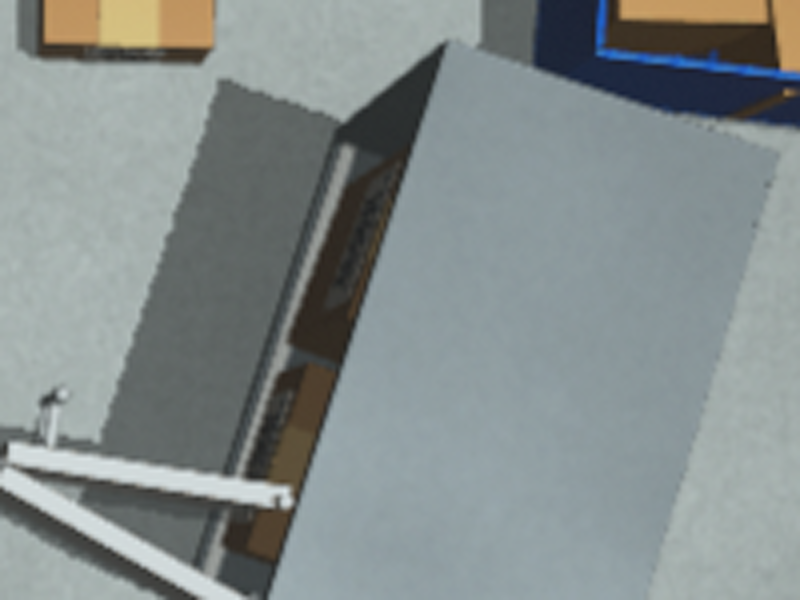

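View pics/ss4.png

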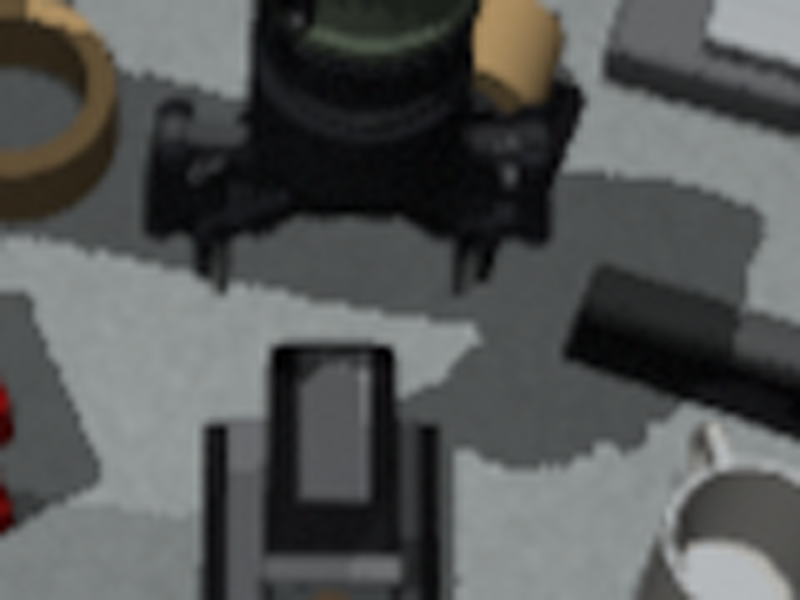

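```bash
python3 - <<'E'
from h import *
d=load("top4"); im=cv2.convertScaleAbs(d["color"],alpha=2.2,beta=20)
crop("top4",330,140,400,210,"pics/ct5.png",img=im)
E
```

```text
pics/ct5.png scale 8.571428571428571
```

View pics/ct5.png

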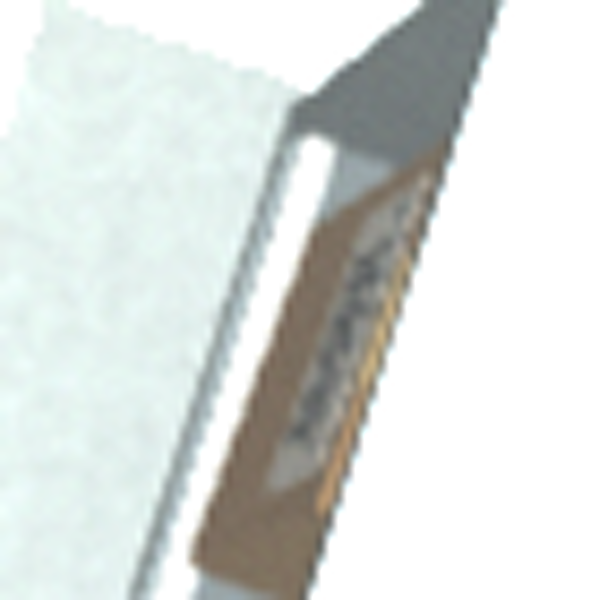

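```bash
python3 - <<'E'
from h import *
d=load("top4"); s=8.5714
f=lambda x,y:((x+.5)/s-.5+330,(y+.5)/s-.5+140)
q=[.47744,-.36938,-1.88742]; c,sn=np.cos(q[2]),np.sin(q[2])
def own(P): v=P[:2]-q[:2]; return np.array([c*v[0]+sn*v[1],-sn*v[0]+c*v[1]]).round(4)
a=pz(d,*f(195,560),.02); b=pz(d,*f(322,222),.02)
print(a,b,np.linalg.norm(a-b),own(a),own(b))
for z in(.13,.22):
    for P in(a,b):
        u=proj(d,[P[0],P[1],z])[0]; print(z,(u-[330,140]+.5)*s-.5)
# roof front edge line
# barcode left-bottom and label corners: intersect ray with plane of front face
nrm=np.cross(b-a,[0,0,1]); 
for name,p in dict(labBL=(270,492),labTL=(352,232),barBL=(297,445),barTL=(372,232),barTR=(427,185),).items():
    cam=-d["R"].T@d["t"]; r=d["R"].T@np.linalg.solve(d["mtx"],[*f(*p),1]); t=nrm@(a-cam)/(nrm@r); X=cam+t*r; u=(b-a)/np.linalg.norm(b-a); print(name,X,"along",(X-a)@u)
E
```

```text
[ 0.52612824 -0.2858882   0.02      ] [ 0.64859926 -0.33210134  0.02      ] 0.13089997682773183 [-0.0945  0.0203] [-0.0887  0.151 ]
0.13 [265.73500834 532.76942291]
0.13 [401.84042783 168.94512055]
0.22 [332.37255928 507.11622783]
0.22 [476.95162879 119.03286657]
labBL [ 0.54158541 -0.2917208   0.11121387] along 0.016520988707841813
labTL [ 0.63463204 -0.32683096  0.08392079] along 0.11597147217893067
barBL [ 0.55574328 -0.29706312  0.12734394] along 0.03165326667224245
barTL [ 0.62892564 -0.32467771  0.11929542] along 0.10987233368593194
barTR [ 0.63431928 -0.32671294  0.18108555] along 0.11563718965848317
```

```bash
python3 - <<'E'
from h import *
d=load("top4"); s=8.5714
im=cv2.convertScaleAbs(d["color"],alpha=2.2,beta=20)
crop("top4",355,165,385,205,"pics/ct6.png",img=im)
f=lambda x,y:((x+.5)/s-.5+330,(y+.5)/s-.5+140)
q=[.47744,-.36938,-1.88742]; c,sn=np.cos(q[2]),np.sin(q[2])
def own(P): v=P[:2]-q[:2]; return np.array([c*v[0]+sn*v[1],-sn*v[0]+c*v[1]]).round(4)
for p in((318,508),(345,425),(375,350),(400,290)): print(p,own(pz(d,*f(*p),.22)))
W=lambda x,y,z:[q[0]+c*x-sn*y,q[1]+sn*x+c*y,z]
# predicted image of front rect at own x=-.09 for check, hinge plane bottom
for P in((-.0915,.0203,.02),(-.0915,.1503,.02),(-.0915,.0203,.22),(-.0915,.1503,.22),(-.11,0,.302),(-.11,.195,.302),(-.11,0,.0),(-.11,.195,0),(-.11,0,.02)): print(P,(proj(d,W(*P))[0]-[330,140]+.5)*s-.5)
E
```

```text
pics/ct6.png scale 15.0
(318, 508) [-0.0986  0.0185]
(345, 425) [-0.0986  0.0459]
(375, 350) [-0.0968  0.0713]
(400, 290) [-0.0952  0.0917]
(-0.0915, 0.0203, 0.02) [203.03858397 562.69594521]
(-0.0915, 0.1503, 0.02) [314.00432649 221.40511153]
(-0.0915, 0.0203, 0.22) [341.63502859 510.21787823]
(-0.0915, 0.1503, 0.22) [467.76020733 118.34736738]
(-0.11, 0, 0.302) [329.45587826 528.82558691]
(-0.11, 0.195, 0.302) [530.38736051 -95.14402381]
(-0.11, 0, 0.0) [125.0409094  603.47854878]
(-0.11, 0.195, 0) [289.85299652  99.27925214]
(-0.11, 0, 0.02) [136.06503668 599.45250432]
```

View pics/ct6.png

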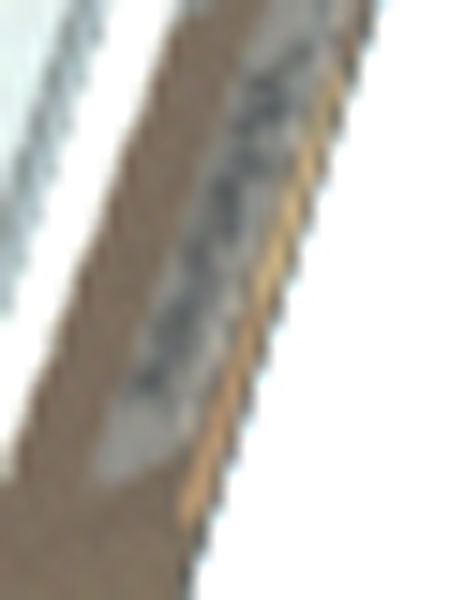

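```bash
python3 - <<'E'
from h import *
d=load("top4")
g=lambda x,y,z:print(pz(d,x*.64,y*.64,z).round(3))
for p in((454,165),(520,165),(520,210),(454,205)): g(*p,.055)
g(405,210,.015);g(383,260,.015)
g(268,215,.09)
E
```

```text
[ 0.822 -0.092  0.055]
[ 0.825 -0.22   0.055]
[ 0.736 -0.22   0.055]
[ 0.743 -0.092  0.055]
[0.74  0.001 0.015]
[0.639 0.043 0.015]
[0.708 0.26  0.09 ]
```

>>> {"op": "send_rows", "data": {
  "series": [
    [[0.8,0.03,0.06],[0.13,0,0],1],
    [[0.8,0,0],[0,0,0],1],
    [[0.8,0,0],[0,0,0],1],
    [[0.8,0,0],[0,0,0],1],
    [[0.6,0,0],[0,0,0],1],
    [[0.4,0,0],[0,0,0],1],
    [[0,0,0],[0,0,0],1],
    [[0,0,0],[0,0,0],1]
  ],
  "grip_force": 45
}}

```text
clock: 9.12
eef_pos: [0.5329, 0.1952, 0.1949]
eef_rot: [0.391, 0.589, -0.393, 0.588]
ft_force: [-0.0, -0.1, -0.6]
opening: 0.0854
```

```bash
python3 st.py; python3 - <<'E'
from h import *
from station import bot
for n in("side","top"):
    d=bot.snapshot(n); np.savez(f"{n}5.npz",**d)
crop("side5",220,80,340,170,"pics/ss5.png")
E
```

```text
t 9.1167 p [0.5329 0.1952 0.1949] yaw 22.7 x [-0.003 -0.001 -1.   ] q [ 12.7  26.  -17.1  47.1  -0.   80. ] F [-0.  -0.1 -0.6] open 0.0854
pics/ss5.png scale 6.666666666666667
```

View pics/ss5.png

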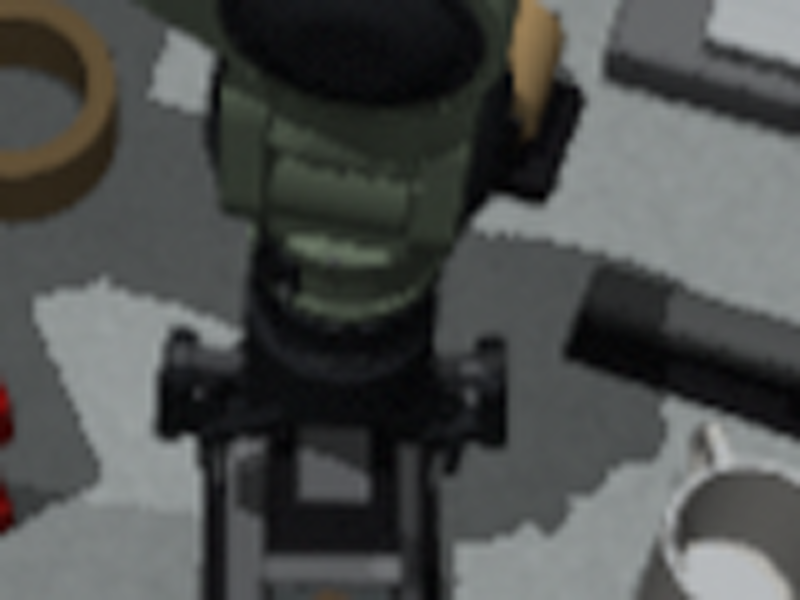

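>>> {"op": "send_rows", "data": {
  "series": [
    [[0,0,0],[0,0,0],0.6],
    [[0,0,0],[0,0,0],0.3],
    [[0,0,0],[0,0,0],0],
    [[0,0,0],[0,0,0],-0.3],
    [[0,0,0],[0,0,0],-1],
    [[0,0,0],[0,0,0],-1],
    [[0,0,0],[0,0,0],-1]
  ],
  "grip_force": 45
}}

```text
clock: 9.8
eef_pos: [0.5343, 0.1961, 0.1969]
eef_rot: [0.392, 0.588, -0.391, 0.59]
ft_force: [-1.6, -0.7, 6.3]
opening: 0.0557
```

```bash
python3 st.py
```

```text
t 9.8 p [0.5343 0.1961 0.1969] yaw 22.79 x [ 0.002  0.    -1.   ] q [ 12.7  25.9 -17.   47.1  -0.   79.9] F [-1.6 -0.7  6.3] open 0.0557
```

>>> {"op": "send_rows", "data": {
  "series": [
    [[-0.2,0,0],[0,0,0],-1],
    [[-0.4,0,0],[0,0,0],-1],
    [[-0.5,0,0],[0,0,0],-1],
    [[-0.5,0,0],[0,0,0],-1],
    [[-0.5,0,0],[0,0,0],-1],
    [[-0.3,0,0],[0,0,0],-1],
    [[0,0,0],[0,0,0],-1]
  ]
}}

```text
clock: 10.38
eef_pos: [0.5349, 0.1964, 0.2947]
eef_rot: [0.393, 0.588, -0.39, 0.59]
ft_force: [0.1, 0.0, -2.8]
opening: 0.0555
```

```bash
python3 st.py; python3 - <<'E'
from h import *
from station import bot
for n in("side","top"):
    d=bot.snapshot(n); np.savez(f"{n}6.npz",**d)
crop("side6",220,80,340,170,"pics/ss6.png")
crop("top6",130,140,250,230,"pics/st6.png")
s=bot.state();R=Rn.from_quat(s["eef_rot"])
# scan pose: window target
lab=np.array([.587,-.307,.16]); by=np.radians(-110.); bx=np.array([np.cos(by),np.sin(by),0])
gx=.0  # filled below
o=np.array([.5283,.2085,.016]); sy=np.radians(-67.0); ox=np.array([np.cos(sy),np.sin(sy),0])
g=np.array([.5343,.1961,.1969])-o; print("grasp along x",g@ox,"lat",g@np.array([-ox[1],ox[0],0]))
w=lab-.2*bx; org=w-.082*bx-[0,0,.129]; tcp=org+bx*(g@ox)+[0,0,.1809]; print("window",w,"org",org,"tcp",tcp)
E
```

```text
t 10.3833 p [0.5349 0.1964 0.2947] yaw 22.8 x [ 0.005  0.001 -1.   ] q [12.7 20.9 -9.1 59.6  0.  79.9] F [ 0.1  0.  -2.8] open 0.0555
pics/ss6.png scale 6.666666666666667
pics/st6.png scale 6.666666666666667
grasp along x 0.0137586469537459 lat 0.000677963127447655
window [ 0.65540403 -0.11906148  0.16      ] org [ 0.68344968 -0.04200668  0.031     ] tcp [ 0.67874395 -0.05493558  0.2119    ]
```

View pics/ss6.png

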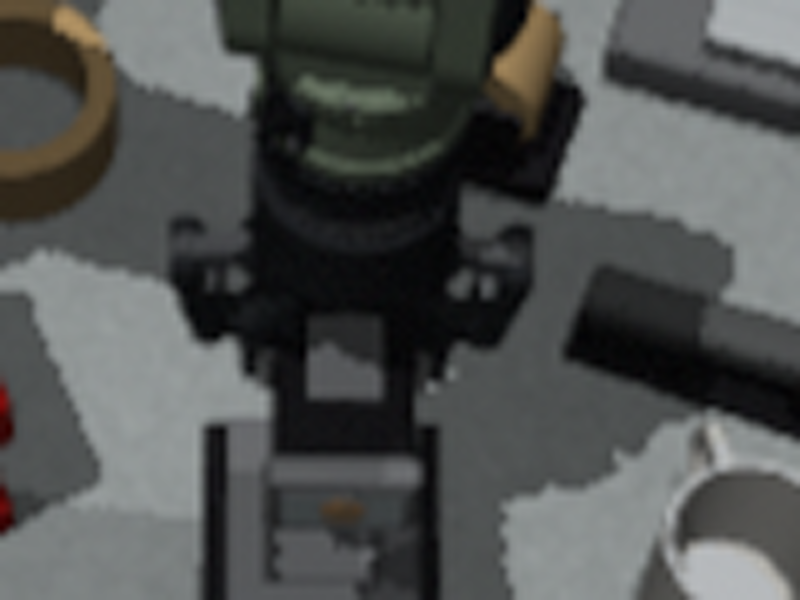

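View pics/st6.png

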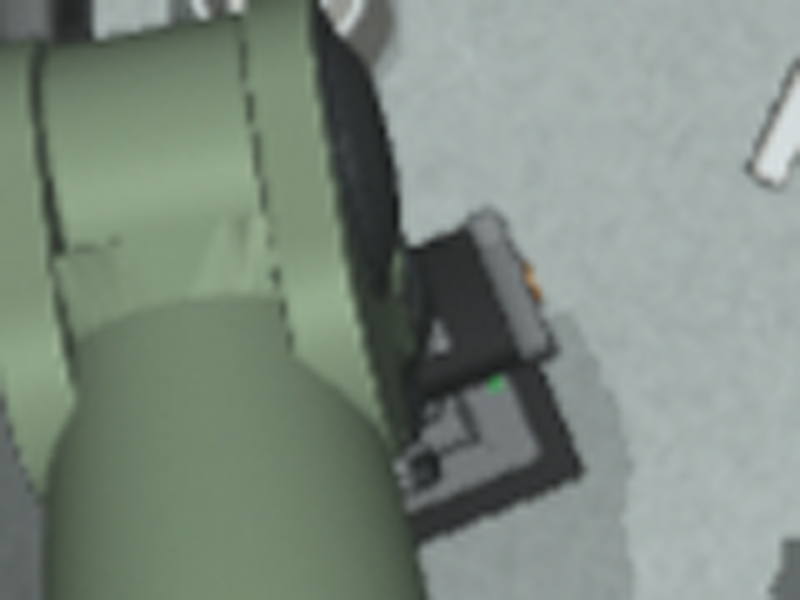

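```bash
python3 - <<'E'
from h import *
from station import bot
s=bot.state(); R=Rn.from_quat(s["eef_rot"])
for r in rows(s["eef_pos"],R,[.6787,-.0549,.29],down(np.radians(-20.)),n=15,grip=-1): print(r)
E
```

```text
[[0.003, 0.061, 0.479], [0.713, -0.0, -0.0], -1]
[[0.003, 0.085, 0.476], [0.713, -0.0, -0.0], -1]
[[0.003, 0.108, 0.471], [0.713, -0.0, -0.0], -1]
[[0.003, 0.132, 0.465], [0.713, -0.0, -0.0], -1]
[[0.003, 0.155, 0.458], [0.713, -0.0, -0.0], -1]
[[0.003, 0.177, 0.45], [0.713, -0.0, -0.0], -1]
[[0.003, 0.199, 0.44], [0.713, -0.0, -0.0], -1]
[[0.003, 0.221, 0.43], [0.713, -0.0, -0.0], -1]
[[0.003, 0.242, 0.418], [0.713, -0.0, -0.0], -1]
[[0.003, 0.263, 0.406], [0.713, -0.0, -0.0], -1]
[[0.003, 0.282, 0.392], [0.713, -0.0, -0.0], -1]
[[0.003, 0.302, 0.377], [0.713, -0.0, -0.0], -1]
[[0.003, 0.32, 0.362], [0.713, -0.0, -0.0], -1]
[[0.003, 0.338, 0.346], [0.713, -0.0, -0.0], -1]
[[0.003, 0.354, 0.328], [0.713, -0.0, -0.0], -1]
```

>>> {"op": "send_rows", "data": {
  "series": [
    [[0,0.06,0.48],[0.71,0,0],-1],
    [[0,0.08,0.48],[0.71,0,0],-1],
    [[0,0.11,0.47],[0.71,0,0],-1],
    [[0,0.13,0.46],[0.71,0,0],-1],
    [[0,0.15,0.46],[0.71,0,0],-1],
    [[0,0.18,0.45],[0.71,0,0],-1],
    [[0,0.2,0.44],[0.71,0,0],-1],
    [[0,0.22,0.43],[0.71,0,0],-1],
    [[0,0.24,0.42],[0.71,0,0],-1],
    [[0,0.26,0.41],[0.71,0,0],-1],
    [[0,0.28,0.39],[0.71,0,0],-1],
    [[0,0.3,0.38],[0.71,0,0],-1]
  ]
}}

```text
clock: 11.48
eef_pos: [0.649, -0.0057, 0.2894]
eef_rot: [-0.547, -0.449, 0.548, -0.447]
ft_force: [0.4, 0.6, -2.7]
opening: 0.0557
```

>>> {"op": "send_rows", "data": {
  "series": [
    [[0,0.32,0.36],[0.71,0,0],-1],
    [[0,0.34,0.35],[0.71,0,0],-1],
    [[0,0.35,0.33],[0.71,0,0],-1],
    [[0.2,0,0],[0,0,0],-1],
    [[0,0,0],[0,0,0],-1]
  ]
}}

```text
clock: 11.9
eef_pos: [0.6774, -0.0559, 0.2798]
eef_rot: [-0.578, -0.408, 0.58, -0.405]
ft_force: [0.2, 0.1, -4.4]
opening: 0.0557
```

```bash
python3 st.py; python3 - <<'E'
from h import *
from station import bot
for n in("side","top"):
    d=bot.snapshot(n); np.savez(f"{n}7.npz",**d)
    cv2.imwrite(f"pics/{n}7.png",cv2.resize(d["color"],(800,600),interpolation=cv2.INTER_CUBIC))
E
```

```text
t 11.9 p [ 0.6774 -0.0559  0.2798] yaw -19.87 x [-0.005  0.001 -1.   ] q [-10.9  33.8   9.4  65.9   0.   98.9] F [ 0.2  0.1 -4.4] open 0.0557
```

View pics/side7.png

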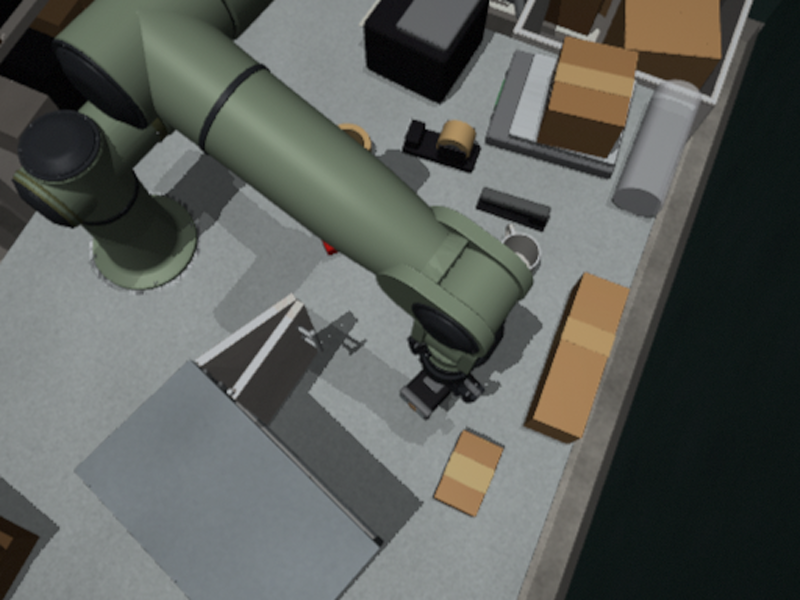

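View pics/top7.png

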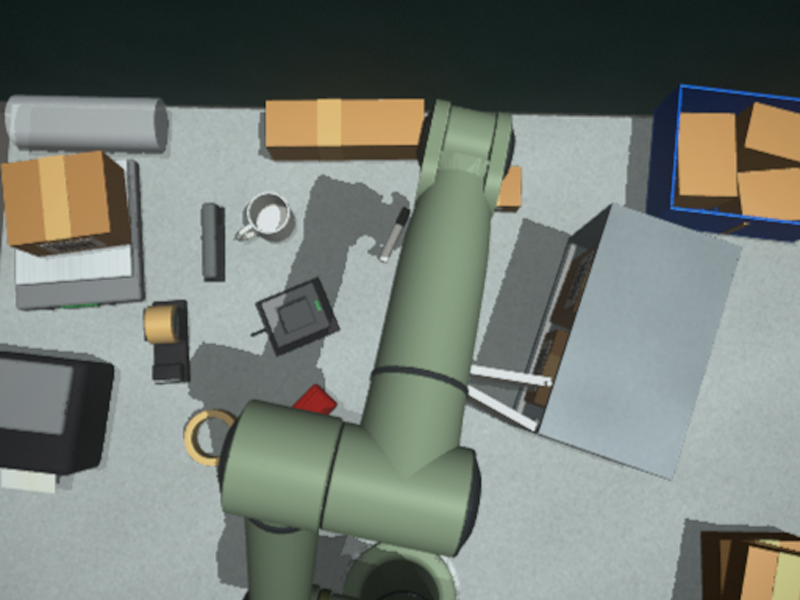

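>>> {"op": "send_rows", "data": {
  "series": [
    [[0.4,0.02,-0.03],[0,0,0],-1],
    [[0.5,0,0],[0,0,0],-1],
    [[0.5,0,0],[0,0,0],-1],
    [[0.3,0,0],[0,0,0],-1],
    [[0,0,0],[0,0,0],-1],
    [[0,0,0],[0,0,0],-1],
    [[0,0,0],[0,0,0],-1]
  ]
}}

```text
clock: 12.58
eef_pos: [0.6802, -0.0541, 0.2168]
eef_rot: [0.579, 0.406, -0.578, 0.407]
ft_force: [-0.2, -0.7, -2.6]
opening: 0.0558
```

```bash
python3 st.py; python3 - <<'E'
from h import *
from station import bot
for n in("side","top"):
    d=bot.snapshot(n); np.savez(f"{n}8.npz",**d)
crop("side8",140,200,320,335,"pics/s8.png")
crop("top8",270,80,470,230,"pics/t8.png",img=cv2.convertScaleAbs(load("top8")["color"],alpha=1.8,beta=10))
E
```

```text
t 12.5833 p [ 0.6802 -0.0541  0.2168] yaw -19.77 x [ 0.002 -0.    -1.   ] q [-10.7  36.2   4.1  57.9   0.   99. ] F [-0.2 -0.7 -2.6] open 0.0558
pics/s8.png scale 4.444444444444445
pics/t8.png scale 4.0
```

View pics/s8.png

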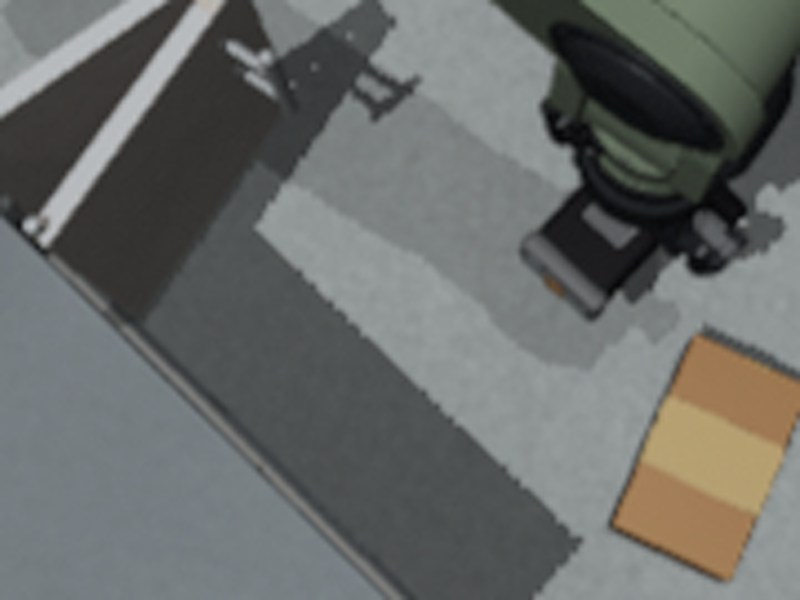

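View pics/t8.png

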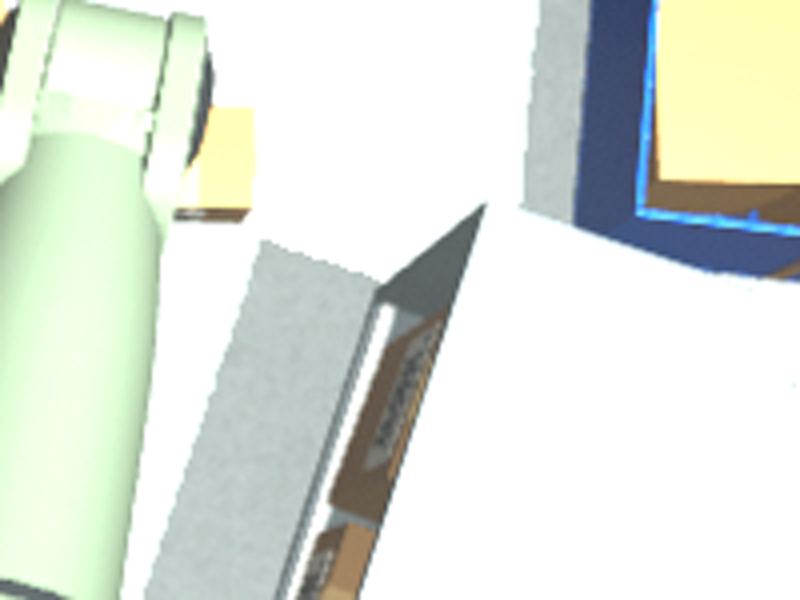

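```bash
python3 - <<'E'
from h import *
d=load("side8"); s=4.4444
t=np.array([.6802,-.0541,.2168]); b=np.radians(-109.77); bx=np.array([np.cos(b),np.sin(b),0]); by=np.array([-bx[1],bx[0],0])
o=t-bx*.0138-[0,0,.1809]
for P in((.082,.03,.152),(.082,-.03,.152),(.082,.03,.106),(.082,-.03,.106),(.082,0,.129),(.068,.03,.152),(-.032,.028,.15)):
    print(P,((proj(d,o+bx*P[0]+by*P[1]+[0,0,P[2]])[0]-[140,200]+.5)*s-.5).round())
w=o+bx*.082+[0,0,.129]; lab=np.array([.587,-.307,.16]); print(w, "dist",np.linalg.norm(lab-w),"miss lateral",(lab-w)@by,"vert",(lab-w)[2])
crop("side8",250,230,295,280,"pics/s8b.png")
E
```

```text
(0.082, 0.03, 0.152) [593. 316.]
(0.082, -0.03, 0.152) [517. 243.]
(0.082, 0.03, 0.106) [589. 327.]
(0.082, -0.03, 0.106) [516. 256.]
(0.082, 0, 0.129) [553. 285.]
(0.068, 0.03, 0.152) [610. 298.]
(-0.032, 0.028, 0.15) [724. 173.]
[ 0.65713168 -0.11828016  0.1649    ] dist 0.2013892784736382 miss lateral -0.002164387234271356 vert -0.004899999999999988
pics/s8b.png scale 12.0
```

View pics/s8b.png

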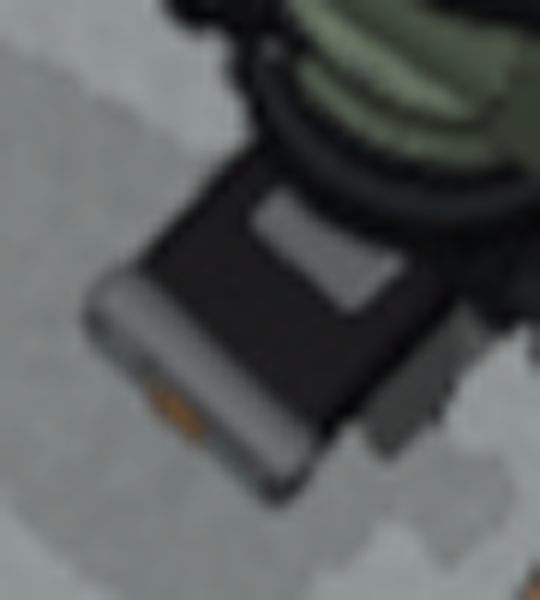

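>>> {"op": "send_rows", "data": {
  "series": [
    [[0.12,0,0],[0,0,0],-1],
    [[0,0,0],[0,0,0],-1],
    [[0,0,0],[0,0,0],-1],
    [[0,0,0],[0,0,0],-1],
    [[0,0,0],[0,0,0],-1],
    [[0,0,0],[0,0,0],-1],
    [[0,0,0],[0,0,0],-1],
    [[0,0,0],[0,0,0],-1],
    [[0,0,0],[0,0,0],-1],
    [[0,0,0],[0,0,0],-1],
    [[0,0,0],[0,0,0],-1],
    [[0,0,0],[0,0,0],-1]
  ]
}}

```text
clock: 13.68
eef_pos: [0.6796, -0.0544, 0.2107]
eef_rot: [0.579, 0.407, -0.579, 0.407]
ft_force: [-0.2, 0.3, -3.2]
opening: 0.0556
```

>>> {"op": "send_rows", "data": {
  "series": [
    [[0,0,0],[0,0,0],-1],
    [[0,0,0],[0,0,0],-1],
    [[0,0,0],[0,0,0],-1],
    [[0,0,0],[0,0,0],-1],
    [[0,0,0],[0,0,0],-1],
    [[0,0,0],[0,0,0],-1],
    [[0,0,0],[0,0,0],-1],
    [[0,0,0],[0,0,0],-1],
    [[0,0,0],[0,0,0],-1],
    [[0,0,0],[0,0,0],-1],
    [[0,0,0],[0,0,0],-1],
    [[0,0,0],[0,0,0],-1]
  ]
}}

```text
clock: 14.68
eef_pos: [0.6796, -0.0544, 0.2107]
eef_rot: [-0.579, -0.407, 0.579, -0.407]
ft_force: [0.3, 0.5, -3.2]
opening: 0.0557
```

```bash
python3 st.py; python3 - <<'E'
from h import *
from station import bot
d=bot.snapshot("side"); np.savez("side9.npz",**d); crop("side9",220,200,320,275,"pics/s9.png")
s=bot.state(); R=Rn.from_quat(s["eef_rot"])
p=s["eef_pos"]+[0,0,.08]
for r in rows(p,R,[.534,.196,.29],down(np.radians(22.8)),n=15,grip=-1): print(r)
E
```

```text
t 14.6833 p [ 0.6796 -0.0544  0.2107] yaw -19.81 x [-0. -0. -1.] q [-10.8  36.4   3.7  57.3  -0.   99. ] F [ 0.3  0.5 -3.2] open 0.0557
pics/s9.png scale 8.0
[[0.001, -0.37, -0.31], [-0.71, -0.0, -0.0], -1]
[[0.001, -0.354, -0.328], [-0.71, -0.0, -0.0], -1]
[[0.001, -0.337, -0.345], [-0.71, -0.0, -0.0], -1]
[[0.001, -0.32, -0.362], [-0.71, -0.0, -0.0], -1]
[[0.001, -0.301, -0.377], [-0.71, -0.0, -0.0], -1]
[[0.001, -0.282, -0.392], [-0.71, -0.0, -0.0], -1]
[[0.001, -0.263, -0.405], [-0.71, -0.0, -0.0], -1]
[[0.001, -0.242, -0.418], [-0.71, -0.0, -0.0], -1]
[[0.001, -0.221, -0.429], [-0.71, -0.0, -0.0], -1]
[[0.001, -0.2, -0.44], [-0.71, -0.0, -0.0], -1]
[[0.001, -0.178, -0.449], [-0.71, -0.0, -0.0], -1]
[[0.001, -0.155, -0.457], [-0.71, -0.0, -0.0], -1]
[[0.001, -0.132, -0.464], [-0.71, -0.0, -0.0], -1]
[[0.001, -0.109, -0.47], [-0.71, -0.0, -0.0], -1]
[[0.001, -0.086, -0.475], [-0.71, -0.0, -0.0], -1]
```

View pics/s9.png

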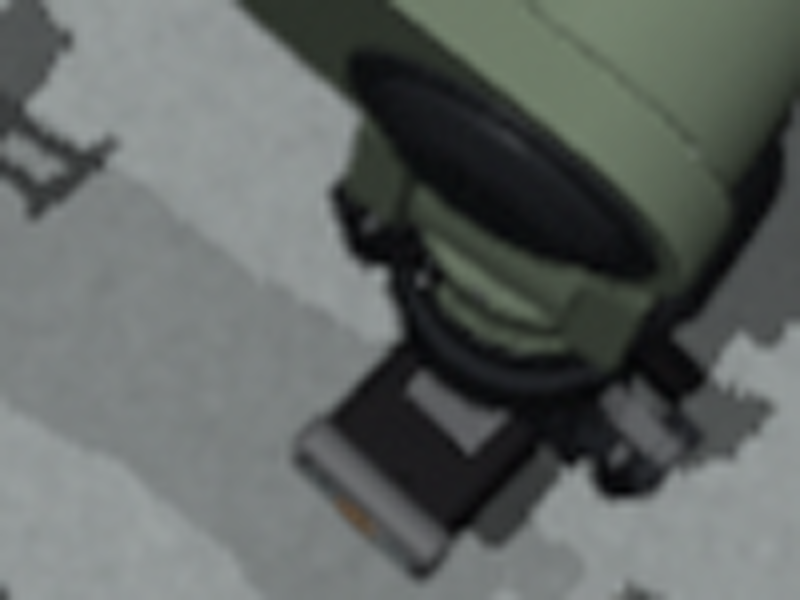

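>>> {"op": "send_rows", "data": {
  "series": [
    [[-1,0,0],[0,0,0],-1],
    [[-1,0,0],[0,0,0],-1],
    [[0,-0.37,-0.31],[-0.71,0,0],-1],
    [[0,-0.35,-0.33],[-0.71,0,0],-1],
    [[0,-0.34,-0.34],[-0.71,0,0],-1],
    [[0,-0.32,-0.36],[-0.71,0,0],-1],
    [[0,-0.3,-0.38],[-0.71,0,0],-1],
    [[0,-0.28,-0.39],[-0.71,0,0],-1],
    [[0,-0.26,-0.4],[-0.71,0,0],-1],
    [[0,-0.24,-0.42],[-0.71,0,0],-1],
    [[0,-0.22,-0.43],[-0.71,0,0],-1],
    [[0,-0.2,-0.44],[-0.71,0,0],-1]
  ]
}}

```text
clock: 15.73
eef_pos: [0.5823, 0.113, 0.2908]
eef_rot: [0.461, 0.537, -0.46, 0.537]
ft_force: [0.3, -0.3, -2.8]
opening: 0.0553
```

>>> {"op": "send_rows", "data": {
  "series": [
    [[0,-0.18,-0.45],[-0.71,0,0],-1],
    [[0,-0.15,-0.46],[-0.71,0,0],-1],
    [[0,-0.13,-0.46],[-0.71,0,0],-1],
    [[0,-0.11,-0.47],[-0.71,0,0],-1],
    [[0,-0.09,-0.48],[-0.71,0,0],-1],
    [[0,0,0],[0,0,0],-1],
    [[0,0,0],[0,0,0],-1],
    [[0,0,0],[0,0,0],-1]
  ]
}}

```text
clock: 16.4
eef_pos: [0.5346, 0.1957, 0.2909]
eef_rot: [0.392, 0.589, -0.391, 0.589]
ft_force: [-0.1, -0.3, -3.0]
opening: 0.0554
```

```bash
python3 st.py; python3 - <<'E'
from h import *
from station import bot
s=bot.state(); R=Rn.from_quat(s["eef_rot"])
print(rows(s["eef_pos"],R,[.5341,.196,.24],down(np.radians(22.8)),n=1,grip=-1))
E
```

```text
t 16.4 p [0.5346 0.1957 0.2909] yaw 22.77 x [ 0.001 -0.    -1.   ] q [12.7 21.2 -9.3 59.4 -0.  79.9] F [-0.1 -0.3 -3. ] open 0.0554
[[[1.273, -0.009, -0.012], [-0.008, 0.008, -0.008], -1]]
```

>>> {"op": "send_rows", "data": {
  "series": [
    [[0.6,0,0],[0,0,0],-1],
    [[0.5,0,0],[0,0,0],-1],
    [[0.35,-0.01,-0.01],[0,0,0],-1],
    [[0,0,0],[0,0,0],-1],
    [[0,0,0],[0,0,0],-1]
  ]
}}

```text
clock: 16.82
eef_pos: [0.5338, 0.1952, 0.2322]
eef_rot: [0.391, 0.589, -0.392, 0.588]
ft_force: [0.6, 0.1, -2.6]
opening: 0.056
```

```bash
python3 st.py; python3 - <<'E'
from h import *
from station import bot
for n in("side","top"):
    d=bot.snapshot(n); np.savez(f"{n}10.npz",**d)
crop("side10",235,115,305,185,"pics/s10.png")
E
```

```text
t 16.8167 p [0.5338 0.1952 0.2322] yaw 22.71 x [-0.002 -0.001 -1.   ] q [ 12.7  23.9 -14.3  51.9  -0.   79.9] F [ 0.6  0.1 -2.6] open 0.056
pics/s10.png scale 8.571428571428571
```

View pics/s10.png

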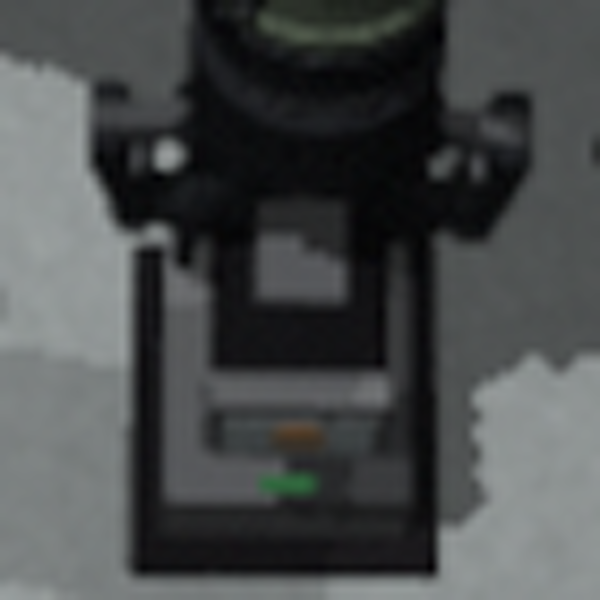

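>>> {"op": "send_rows", "data": {
  "series": [
    [[0.15,0.02,-0.01],[0,0,0],-1],
    [[0.15,0,0],[0,0,0],-1],
    [[0.15,0,0],[0,0,0],-1],
    [[0.12,0,0],[0,0,0],-1],
    [[0,0,0],[0,0,0],-1]
  ]
}}

```text
clock: 17.33
eef_pos: [0.5335, 0.1966, 0.2085]
eef_rot: [0.391, 0.59, -0.392, 0.588]
ft_force: [-0.5, -0.2, -2.3]
opening: 0.0557
```

```bash
python3 st.py
```

```text
t 17.3333 p [0.5335 0.1966 0.2085] yaw 22.8 x [-0.002 -0.    -1.   ] q [ 12.8  25.3 -16.   48.9   0.   80. ] F [-0.5 -0.2 -2.3] open 0.0557
```

In the well without contact; last 12 mm.

>>> {"op": "send_rows", "data": {
  "series": [
    [[0.1,0,0],[0,0,0],-1],
    [[0.1,0,0],[0,0,0],-1],
    [[0.06,0,0],[0,0,0],-1],
    [[0,0,0],[0,0,0],-1],
    [[0,0,0],[0,0,0],-1]
  ]
}}

```text
clock: 17.75
eef_pos: [0.5343, 0.1967, 0.1993]
eef_rot: [0.391, 0.589, -0.391, 0.589]
ft_force: [0.2, -0.2, -3.0]
opening: 0.0559
```

```bash
python3 st.py
```

```text
t 17.75 p [0.5343 0.1967 0.1993] yaw 22.79 x [-0. -0. -1.] q [ 12.8  25.8 -16.6  47.6  -0.   80. ] F [ 0.2 -0.2 -3. ] open 0.0559
```

>>> {"op": "send_rows", "data": {
  "series": [
    [[0.05,0,0],[0,0,0],-1],
    [[0.04,0,0],[0,0,0],-1],
    [[0,0,0],[0,0,0],-1],
    [[0,0,0],[0,0,0],-1]
  ]
}}

```text
clock: 18.08
eef_pos: [0.5346, 0.1968, 0.1969]
eef_rot: [0.392, 0.589, -0.391, 0.589]
ft_force: [-1.5, -1.4, 5.7]
opening: 0.0551
```

```bash
python3 st.py
```

```text
t 18.0833 p [0.5346 0.1968 0.1969] yaw 22.8 x [ 0.001  0.    -1.   ] q [ 12.8  25.9 -16.8  47.2  -0.   80. ] F [-1.5 -1.4  5.7] open 0.0551
```

>>> {"op": "send_rows", "data": {
  "series": [
    [[0,0,0],[0,0,0],0.4],
    [[0,0,0],[0,0,0],0.5],
    [[0,0,0],[0,0,0],0.7],
    [[0,0,0],[0,0,0],1],
    [[0,0,0],[0,0,0],1],
    [[-0.3,0,0],[0,0,0],1],
    [[-0.6,0,0],[0,0,0],1],
    [[-1,0,0],[0,0,0],1],
    [[-1,0,0],[0,0,0],1],
    [[-1,0,0],[0,0,0],1],
    [[0,0,-1],[0,0,0],1],
    [[0,0,-1],[0,0,0],1]
  ]
}}

```text
clock: 19.08
eef_pos: [0.5053, 0.2704, 0.3553]
eef_rot: [0.395, 0.587, -0.391, 0.589]
ft_force: [-0.4, 0.5, 0.1]
opening: 0.0853
```

```bash
python3 st.py; python3 - <<'E'
from h import *
from station import bot
for n in("side","top"):
    d=bot.snapshot(n); np.savez(f"{n}11.npz",**d)
    cv2.imwrite(f"pics/{n}11.png",cv2.resize(d["color"],(800,600),interpolation=cv2.INTER_CUBIC))
crop("side11",235,120,305,190,"pics/s11.png")
E
```

```text
t 19.0833 p [0.5053 0.2704 0.3553] yaw 22.52 x [ 0.006  0.002 -1.   ] q [20.8 19.4 -2.5 67.7 -0.  88.3] F [-0.4  0.5  0.1] open 0.0853
pics/s11.png scale 8.571428571428571
```

View pics/s11.png

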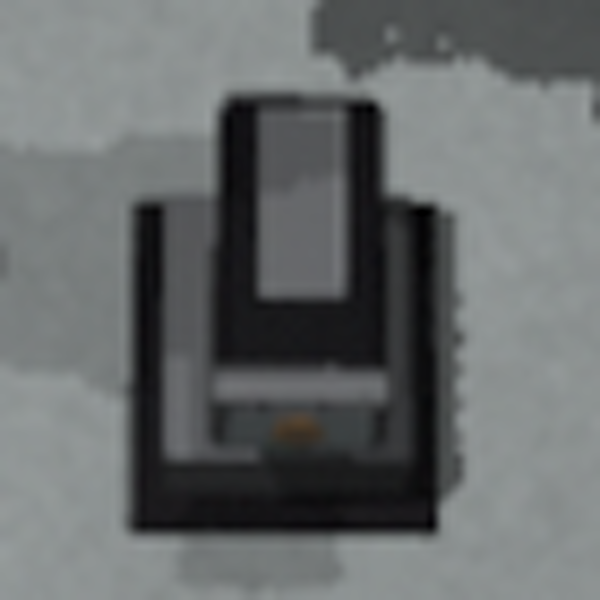

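View pics/side11.png

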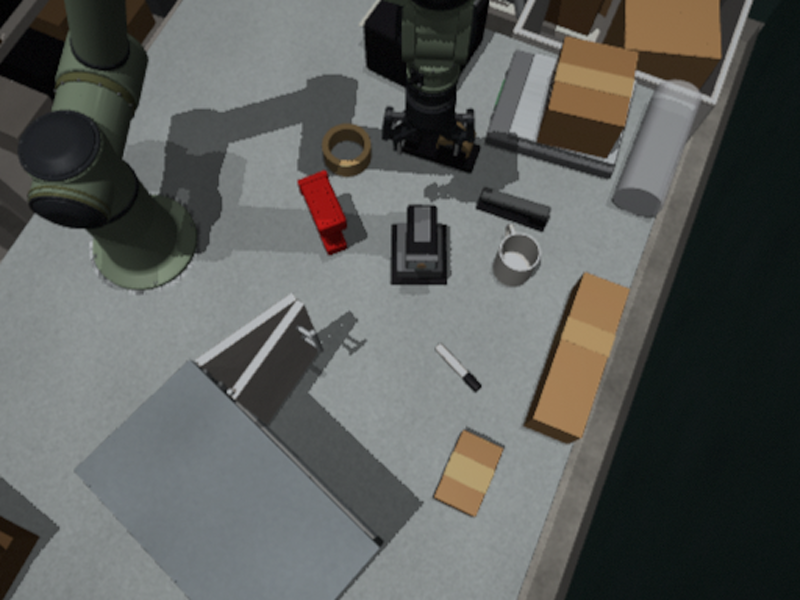

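View pics/top11.png

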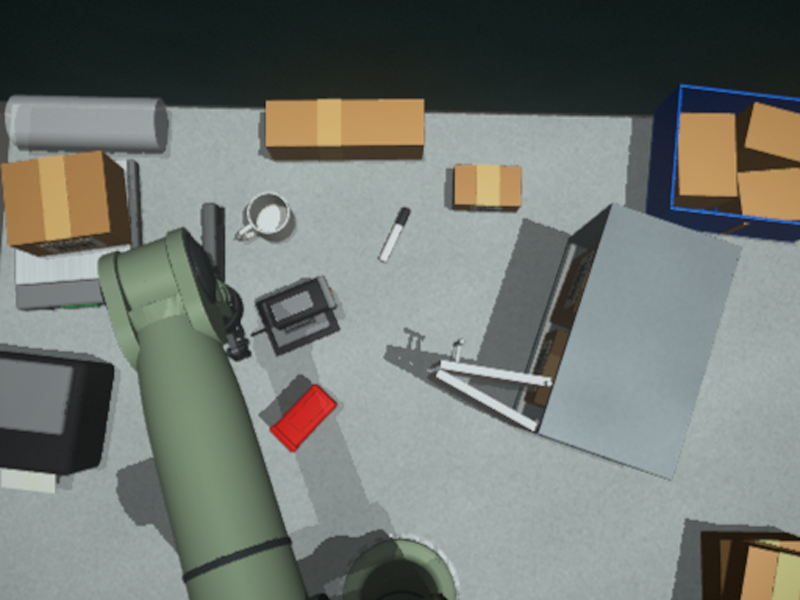

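```bash
python3 - <<'E'
from h import *
import arc
T,S=load("top11"),load("side11")
X=tri([(T,(459*.64,343*.64)),(S,(303*.64,329*.64))]); print(X,pz(T,459*.64,343*.64,.282),arc.hp(1.4),arc.hp(1.3))
for n,z in(("top",11),("side",11)):
    a=load(n+"11")["color"]; b=load(n+"4")["color"]
from station import bot
s=bot.state(); print(s["clock"],s["ft_force"].round(1)); print(bot.finish_job())
E
```

```text
[ 0.46082503 -0.08584097  0.28609464] [ 0.46418569 -0.08299253  0.282     ] [ 0.46902065 -0.08656119  0.        ] [ 0.48793051 -0.09118297  0.        ]
19.1833 [-0.1  0.   0. ]
the job is handed in; nothing more can be done
None
```

The job is handed in at 19.2 s; the hand-in gave no verdict.

- **Door:** I pulled it open by the bar handle until it met its stop, with about 14 N on the wrist. It was still folded back at the last look, with the handle within about 8 mm of its expected fully open position. That is not a precise check of the angle.
- **Scan:** The tall carton was in the half of the cupboard farther from the robot. I took the scanner from the cradle and held it still for about 2 s, about 20 cm from the label. By my measurements the beam was aimed within about 2 mm of the barcode's centre. The scanner's window light showed no change, so nothing visible confirms the read.
- **Scanner back:** I lowered it into the cradle until it touched the floor of the well, at the same height as when I picked it up, and only then released it. The last picture shows it sitting as it did at the start.
- **Other things:** The parcels, the red look-alike and the other bench items look unmoved by eye. I did not compare the pictures numerically. The gripper was clear of everything, with no force on it.

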